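# Move the cosmetics row to the clean organizer tier

## Task

The single acrylic cups on the bamboo tray are due for a wash: move the four cosmetics standing in them (cream jar, serum dropper, perfume, lipstick) one by one into the four bays of the empty clear acrylic organizer tier, one to a bay, in the same order from left to right as they stand now, because that is the order they are used in. Keep them upright, set each one down gently in the middle of its bay without dropping it or knocking over its neighbours, and leave the hairbrush, the eyelash curler and the dish where they lie.

Things in the scene. Friction and masses are not known exactly. Their poses are not given: they have to be found in the camera images.
- jar: Cream jar: a squat round white jar, diameter 44, height 50 (white body, thin grey gap at 30 to 32, white lid above). Mass about 0.12 kg. Origin at the centre of its underside, z up its axis. It starts upright on the floor of its cup, within 5 mm of the middle along each side, turned by up to 23 degrees to the cup. (All sizes in mm.)
- serum: Serum dropper bottle: round amber glass, diameter 32 up to height 48, then a shoulder, a black collar of diameter 20 (55 to 68) and a black rubber bulb of diameter 15 up to height 86. Mass about 0.08 kg. Origin at the centre of its underside, z up its axis. It starts upright on the floor of its cup, within 5 mm of the middle along each side, turned by up to 23 degrees to the cup.
- perfume: Perfume bottle: a square clear glass block 36 x 36 (sides along its x and y), height 50, with a round metal cap of diameter 24 from 54 to 76. Mass about 0.14 kg. Origin at the centre of its underside, z up its axis. It starts upright on the floor of its cup, within 5 mm of the middle along each side, turned by up to 23 degrees to the cup.
- lipstick: Lipstick: a slim round black tube, diameter 22, height 76, with a thin brass band at 28 to 32. Mass about 0.04 kg. Origin at the centre of its underside, z up its axis. It starts upright on the floor of its cup, within 5 mm of the middle along each side, turned by up to 23 degrees to the cup.
- cup_jar: Shallow square clear acrylic cup, 66 x 66 outside, 13 high, walls 3, floor 3 thick, fixed on the bamboo tray; it is the one in which the cream jar stands at the start. Origin at the centre of its underside, x and y along its sides. Its place in the row differs from start to start.
- cup_serum: Shallow square clear acrylic cup, 66 x 66 outside, 13 high, walls 3, floor 3 thick, fixed on the bamboo tray; it is the one in which the serum dropper bottle stands at the start. Origin at the centre of its underside, x and y along its sides. Its place in the row differs from start to start.
- cup_perfume: Shallow square clear acrylic cup, 66 x 66 outside, 13 high, walls 3, floor 3 thick, fixed on the bamboo tray; it is the one in which the perfume bottle stands at the start. Origin at the centre of its underside, x and y along its sides. Its place in the row differs from start to start.
- cup_lipstick: Shallow square clear acrylic cup, 66 x 66 outside, 13 high, walls 3, floor 3 thick, fixed on the bamboo tray; it is the one in which the lipstick stands at the start. Origin at the centre of its underside, x and y along its sides. Its place in the row differs from start to start.
- tray: Old rack: low bamboo tray, 88 (x) x 296 (y), rim 9 high, floor 4 thick, fixed. The four cups stand on its floor in a row along its y, centres at x = 0, y = +105, +35, -35, -105. Origin on the vanity top under its centre. Its +y end is the left end as seen from the robot; turned at most 17 degrees.
- tier: New rack: clear acrylic tier, 72 (x) x 276 (y), fixed. Four empty bays, 64 x 64 inside, centres at x = 0, y = +102, +34, -34, -102 from its origin (on the vanity top under its centre). Bay floors at height 7, dividers, ends and near lip at 16, far wall at 20, corner posts (x +-34, y +-136) at 26. Its +y end is the left end as seen from the robot; turned at most 17 degrees.
- hairbrush: Bystander: pink plastic hairbrush lying bristles up, about 62 x 213 x 30 high, long along its y (head at +y). Origin at its underside, between handle and head.
- curler: Bystander: steel eyelash curler lying flat, about 105 x 68 x 12 high, long along its x. Origin at its underside near the pivot.
- dish: Bystander: small round white ceramic dish, diameter 90, height 22, empty. Origin at the centre of its underside.
Mind the look-alikes: they are no part of the job. What is shaped like the cup_perfume but green or pink is not meant.

How it is judged (in metres and radians):
At the end, for the whole second after the job is handed in: Each of the four cosmetics stands upright (leaning under 0.1 rad), released and at rest, flat on the floor of the tier, in the bay with the same place from left to right as its cup has on the tray, within 15 mm of the middle of the bay along both of the tier's axes (((y of cup_jar in the frame of tray between 0.085 and 0.125 m and y of jar in the frame of tier between 0.087 and 0.117 m) or (y of cup_jar in the frame of tray between 0.015 and 0.055 m and y of jar in the frame of tier between 0.019 and 0.049 m) or (y of cup_jar in the frame of tray between -0.055 and -0.015 m and y of jar in the frame of tier between -0.049 and -0.019 m) or (y of cup_jar in the frame of tray between -0.125 and -0.085 m and y of jar in the frame of tier between -0.117 and -0.087 m)) and x of jar in the frame of tier between -0.015 and 0.015 m and z of jar in the frame of tier between 0.003 and 0.011 m and angle between each of jar, serum, perfume, lipstick's own z axis and vertical below 0.1 rad and linear speed of each of jar, serum, perfume, lipstick below 0.02 m/s and contact force between each of jar, serum, perfume, lipstick and the fingers below 0.05 N and ((y of cup_serum in the frame of tray between 0.085 and 0.125 m and y of serum in the frame of tier between 0.087 and 0.117 m) or (y of cup_serum in the frame of tray between 0.015 and 0.055 m and y of serum in the frame of tier between 0.019 and 0.049 m) or (y of cup_serum in the frame of tray between -0.055 and -0.015 m and y of serum in the frame of tier between -0.049 and -0.019 m) or (y of cup_serum in the frame of tray between -0.125 and -0.085 m and y of serum in the frame of tier between -0.117 and -0.087 m)) and x of serum in the frame of tier between -0.015 and 0.015 m and z of serum in the frame of tier between 0.003 and 0.011 m and ((y of cup_perfume in the frame of tray between 0.085 and 0.125 m and y of perfume in the frame of tier between 0.087 and 0.117 m) or (y of cup_perfume in the frame of tray between 0.015 and 0.055 m and y of perfume in the frame of tier between 0.019 and 0.049 m) or (y of cup_perfume in the frame of tray between -0.055 and -0.015 m and y of perfume in the frame of tier between -0.049 and -0.019 m) or (y of cup_perfume in the frame of tray between -0.125 and -0.085 m and y of perfume in the frame of tier between -0.117 and -0.087 m)) and x of perfume in the frame of tier between -0.015 and 0.015 m and z of perfume in the frame of tier between 0.003 and 0.011 m and ((y of cup_lipstick in the frame of tray between 0.085 and 0.125 m and y of lipstick in the frame of tier between 0.087 and 0.117 m) or (y of cup_lipstick in the frame of tray between 0.015 and 0.055 m and y of lipstick in the frame of tier between 0.019 and 0.049 m) or (y of cup_lipstick in the frame of tray between -0.055 and -0.015 m and y of lipstick in the frame of tier between -0.049 and -0.019 m) or (y of cup_lipstick in the frame of tray between -0.125 and -0.085 m and y of lipstick in the frame of tier between -0.117 and -0.087 m)) and x of lipstick in the frame of tier between -0.015 and 0.015 m and z of lipstick in the frame of tier between 0.003 and 0.011 m); the robot touches nothing.
It fails at once if a cosmetic is dropped or thrown: out of the fingers it moves faster than 0.7 m/s (a free fall of about 25 mm) ((linear speed of jar above 0.7 m/s and contact force between jar and the fingers below 0.01 N) or (linear speed of serum above 0.7 m/s and contact force between serum and the fingers below 0.01 N) or (linear speed of perfume above 0.7 m/s and contact force between perfume and the fingers below 0.01 N) or (linear speed of lipstick above 0.7 m/s and contact force between lipstick and the fingers below 0.01 N)).
It fails at once if a cosmetic is tipped over (leans more than 45 degrees) (angle between any of jar, serum, perfume, lipstick's own z axis and vertical above 0.785 rad).
It fails at once if the hairbrush, the eyelash curler or the dish is pushed more than 20 mm from where it lay (distance of any of hairbrush, curler, dish from where it was at the start of the episode above 0.02 m).
It also fails if it takes over 106 s, if anything falls off the work surface, if the arm or the gripper's body presses on something with over 40 N, if the wrist force passes 120 N, or if a joint passes its speed limit or range.

## Robot

A 7-joint arm with a two-finger parallel gripper is mounted at the origin on the work surface. World frame = base frame: x ahead of the robot, y to its left, z up, the work surface at z = 0. Lengths are in mm, angles in degrees, forces in N, time in s.
With the tool pointing down it reaches from about 400 to 850 mm from the base axis. Payload 4.5 kg.
Tool frame: the origin (TCP) lies at the very end of the fingers, on their centre line; the grasp point (between the pads) lies 19 mm behind it; z points along the fingers, y is the direction in which the jaws open and shut (so a half turn about z gives the same grasp; the last joint's range is limited). The gripper opens to 85 mm and grips with 20 to 120 N. Pads are 22 mm wide; open, the fingers measure 114 mm over their backs; the gripper's body (76 mm by 85 mm) begins 54 mm behind the grasp point. The pads swing forward as they close: fully open they stand 13 mm farther back than shut.
Start: joints at [-73.35, 39.483, -11.15, 89.685, 9.013, 51.709, -12.324], TCP at [158.721, 604.534, 231.317] pointing down, gripper open.
Joint ranges: [-172.22, 172.22], [-26.19, 119.32], [-84.43, 86.54], [7.71, 146.69], [-57.33, 237.33], [2.42, 119.75], [-152.13, 152.13]. Speed limits (degrees/s): [147.25, 147.25, 180, 180, 180, 180, 180].

## Interface

Orientations are given as [roll, pitch, yaw] about the fixed x, y, z axes, in that order (R = Rz(yaw) Ry(pitch) Rx(roll)).
In Python, from cell import * gives the robot as it stands.
- The arm moves only by the tool carry_out, never from a script. Its argument "targets" is a list of rows, each an object of numbers: "x", "y", "z": the shift along the tool's x, y, z as a fraction of full scale; "spin": the turn about the tool's z as a fraction of full scale. In form: [{"x": .., "y": .., "z": .., "spin": ..}, ...]. A call has 1 to 20 rows; each row is the pose to reach, as a shift and turn from the pose measured when the call began, along the tool's axes at that moment, turning the shorter way round; what a row does not reach only later rows make up. Full scale, the value 1, is 0.1 m for a shift and pi rad for a turn. A row lasts 1/10 s, in which the tool goes at most 50 mm and 8.59 degrees, less where a joint would pass 70% of its speed; a pose out of reach is approached as far as the arm can. A call with a number of a shift or a turn outside -1 to 1 is refused whole. A call with a gripper value outside its range is refused whole. "fingers" is the gripper's target within -1 to 1 (shut at 1, half-way at 0, fully open at -1), set as the call begins (left out, the last holds). The fingers move at their own pace and stop on an object; the grip force is fixed at half the most. Time passes only in rows, so rows that repeat a pose let the fingers close. It gives the time, the measured TCP pose, the force and the opening at its end, in the units of the state.
- get_obs(): the state, without advancing time (a new reading comes with each control period).
- get_image(name): name is "scene" or "top" or "wrist"; returns the picture (400x640x3 uint8, red, green, blue); there is no depth.
- camera_info(name): a dict with "K" (3x3 intrinsics, pixels), "world_from_camera" (4x4, takes a point from camera to world coordinates). Camera axes: x right, y down, z forward; pixel columns grow to the right and rows downward; lengths in mm; the calibration is good to about 2 mm. A picture is of the moment at which its call begins: read the wrist's pose just before it. camera_info takes no time and is no camera call; for the wrist camera it gives the pose at the moment of the call.
- hand_in(): hands the job in, once; it reports no verdict.
The state is a dict: "time": time; "qpos": joint angles; "joint_velocities": joint speeds; "joint_torque": joint torques, N m; "tool_pos": TCP position; "tool_rot": TCP orientation; "ft_force": force on the tool from outside, world axes, zero at the start; "torque": the same for the moment, N m; "grip_width": opening from 0.0 (shut) to 1.0 (fully open).
Only numpy, scipy, OpenCV 4.12 (cv2) and the standard library are available. Lean on these libraries where they do the work, as an engineer would, in place of code of your own. Each camera call takes 0.05 s, during which the arm holds its last target.

## Working session

There is one attempt and no reset: what is moved stays moved. The work goes in short steps, Python scripts to look and compute and a tool call to move; the robot and the scene stay as the last step left them, time stands still between calls to the robot, and variables do not carry over. Pictures are saved under pics/ and viewed, and the job is handed in when it is done.

Besides the shell and the picture viewer there is one more tool, called after "Emit:" as a command line: name --argument value ..., lists and objects as JSON in quotes. carry_out: Moves the arm, as the interface text tells. Shift numbers are shares of 0.1 m and turn numbers shares of pi rad, none past 1 either way. Its arguments: {"type":"object","properties":{"targets":{"type":"array","items":{"type":"object","properties":{"x":{"type":"number","minimum":-1,"maximum":1},"y":{"type":"number","minimum":-1,"maximum":1},"z":{"type":"number","minimum":-1,"maximum":1},"spin":{"type":"number","minimum":-1,"maximum":1}}}},"fingers":{"type":"number"}},"required":["targets"]}

```bash
mkdir -p pics; ls; python3 - <<'E'
from cell import *
import cv2
print(get_obs())
for n in ("scene","top","wrist"):
    c=camera_info(n);print(n,c)
    cv2.imwrite(f"pics/{n}0.png",get_image(n)[:,:,::-1])
E
```

```text
pics
{'time': 0.0, 'qpos': array([-73.35167764,  39.53499256, -11.14419746,  89.74505234,
         9.00972937,  51.70921874, -12.32507873]), 'joint_velocities': array([ 0.09719334, -0.0330644 ,  0.03268488,  0.08816272,  0.0572168 ,
       -0.06621655,  0.03743322]), 'joint_torque': array([ 1.30778276e-04, -5.39618862e+01, -1.26655016e+00, -1.58539975e+01,
        9.09031718e-03,  9.60113568e-03, -1.15117200e-05]), 'tool_pos': array([158.5985611 , 603.86488409, 230.46321191]), 'tool_rot': array([-1.79892399e+02,  5.78042537e-03,  1.65290093e+02]), 'ft_force': array([ 0.48318069, -0.30281735,  0.10073889]), 'torque': array([0.02900087, 0.02335688, 0.01032656]), 'grip_width': 0.9977409958250395}
scene {'K': array([[414.75651552,   0.        , 322.13791559],
       [  0.        , 414.75651552, 202.81968721],
       [  0.        ,   0.        ,   1.        ]]), 'world_from_camera': array([[ 8.50176233e-01,  3.64845491e-01, -3.79589436e-01,
         9.27425563e+02],
       [ 5.26397405e-01, -5.74922526e-01,  6.26394334e-01,
        -6.60841596e+02],
       [ 1.03026313e-02, -7.32360469e-0
[... 490 characters left out ...]
      [-1.02444673e-02, -1.03429406e-01, -9.94584038e-01,
         1.11744737e+03],
       [ 0.00000000e+00,  0.00000000e+00,  0.00000000e+00,
         1.00000000e+00]])}
wrist {'K': array([[344.64745173,   0.        , 310.88042556],
       [  0.        , 344.64745173, 196.61709723],
       [  0.        ,   0.        ,   1.        ]]), 'world_from_camera': array([[ 2.52875296e-01,  9.17045786e-01,  3.08352251e-01,
         7.96337051e+01],
       [ 9.67498181e-01, -2.39304680e-01, -8.17345757e-02,
         6.24230018e+02],
       [-1.16421161e-03,  3.18998897e-01, -9.47754371e-01,
         3.72801027e+02],
       [ 0.00000000e+00,  0.00000000e+00,  0.00000000e+00,
         1.00000000e+00]])}
```

View pics/top0.png

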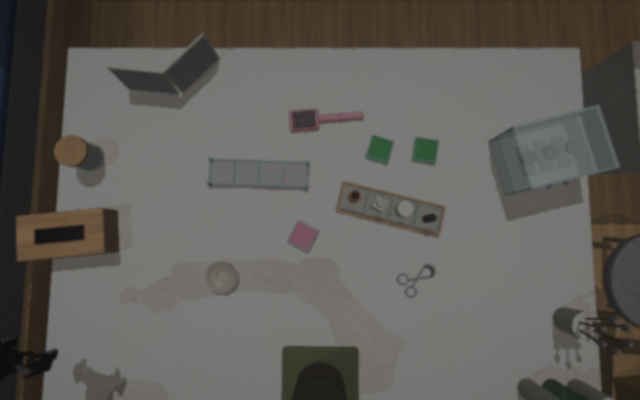

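View pics/scene0.png

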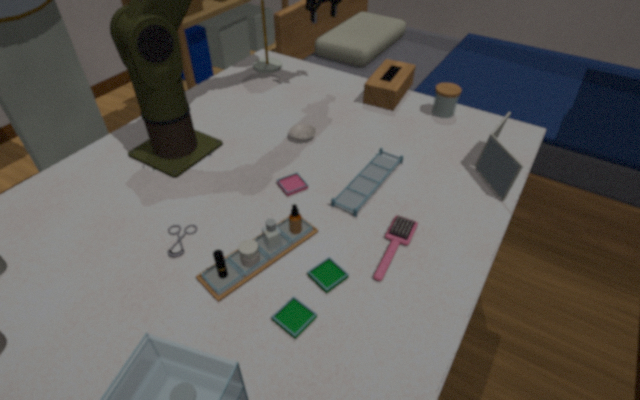

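View pics/wrist0.png

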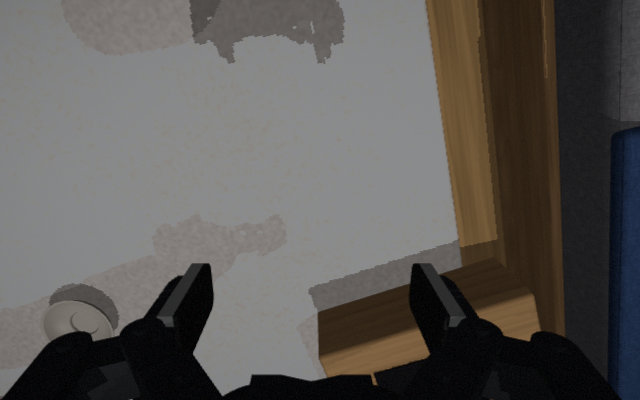

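The top view shows, from left to right, serum (354,196), perfume (379,203), jar (405,209) and lipstick (430,217). The tier's posts are at about (210,158) to (308,188), and the robot is at the bottom centre.

```bash
cat > h.py <<'E'
from cell import *
import numpy as np, cv2
def ray(cam,uv):
    K=np.array(cam["K"]);T=np.array(cam["world_from_camera"])
    d=T[:3,:3]@np.linalg.solve(K,[uv[0],uv[1],1]);return T[:3,3],d
def atz(cam,uv,z):
    o,d=ray(cam,uv);return o+d*(z-o[2])/d[2]
def proj(cam,p):
    K=np.array(cam["K"]);T=np.array(cam["world_from_camera"])
    q=K@(T[:3,:3].T@(np.array(p,float)-T[:3,3]));return q[:2]/q[2]
def tri(obs):
    A=np.zeros((3,3));b=np.zeros(3)
    for c,uv in obs:
        o,d=ray(c,uv);d=d/np.linalg.norm(d);M=np.eye(3)-np.outer(d,d);A+=M;b+=M@o
    return np.linalg.solve(A,b)
def delta(tx,ty,tz,yaw):
    o=get_obs();p=o["tool_pos"];r=np.radians(o["tool_rot"])
    from scipy.spatial.transform import Rotation as R
    Rm=R.from_euler('xyz',r).as_matrix()
    d=Rm.T@(np.array([tx,ty,tz])-p)
    dy=(yaw-o["tool_rot"][2]+180)%360-180
    # spin about tool z (down) : +spin -> yaw decreases
    print("pos",p.round(1),"yaw",o["tool_rot"].round(2),"x,y,z",(d/100).round(3),"spin",round(-dy/180,4),"t",o["time"],"grip",o["grip_width"],"F",o["ft_force"].round(1))
E
python3 - <<'E'
from h import *
c=camera_info("top");s=camera_info("scene")
for n,uv,z in [("tierTL",(210,158),26),("tierTR",(309,161),26),("tierBL",(208,186),26),("tierBR",(308,189),26),("trayTL",(343,183),9),("trayTR",(445,207),9),("trayBR",(439,237),9),("trayBL",(336,211),9),("serum",(354,196),93),("perf",(379,202),83),("jar",(405,209),57),("lip",(430,216),83),("dish",(222,278),22),("curl",(415,280),12)]:
    print(n,atz(c,uv,z).round(0))
im=cv2.imread("pics/top0.png");cv2.imwrite("pics/topc.png",cv2.resize(im[140:250,195:455],None,fx=3,fy=3,interpolation=cv2.INTER_CUBIC)*1)
E
```

```text
tierTL [614. 309.  26.]
tierTR [606.  33.  26.]
tierBL [536. 312.  26.]
tierBR [528.  36.  26.]
trayTL [547. -62.   9.]
trayTR [ 481. -344.    9.]
trayBR [ 398. -326.    9.]
trayBL [469. -42.   9.]
serum [502. -86.  93.]
perf [ 488. -152.   83.]
jar [ 471. -224.   57.]
lip [ 452. -283.   83.]
dish [285. 267.  22.]
curl [ 282. -257.   12.]
```

View pics/topc.png

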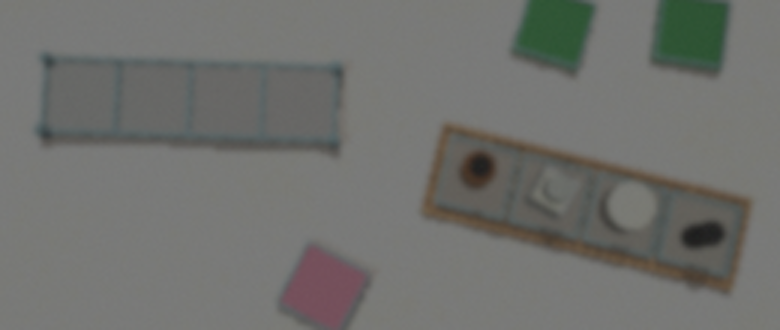

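Emit:
carry_out --targets '[{"x":-0.2,"y":-0.12,"spin":0.04},{"x":-0.4,"y":-0.25,"spin":0.08},{"x":-0.6,"y":-0.37,"spin":0.12},{"x":-0.8,"y":-0.5,"spin":0.16},{"x":-1,"y":-0.62,"spin":0.2},{"x":-1,"y":-0.62,"spin":0.24},{"x":-1,"y":-0.62,"spin":0.28},{"x":-1,"y":-0.62,"spin":0.32},{"x":-1,"y":-0.62,"spin":0.36},{"x":-1,"y":-0.62,"spin":0.4},{"x":-1,"y":-0.62,"spin":0.43},{"x":-1,"y":-0.62,"spin":0.43}]' --fingers -1

```text
invalid input
```

```bash
python3 -c "
from h import *
delta(571,140,230,88.3);print(get_obs()['qpos'].round(0))"
```

```text
pos [158.6 604.  230.7] yaw [-1.7992e+02  1.0000e-02  1.6529e+02] x,y,z [-5.167 -3.441  0.012] spin 0.4277 t 0.15 grip 1.0021215508331718 F [-0.   0.2 -0.2]
[-73.  40. -11.  90.   9.  52. -12.]
```

Emit:
carry_out --targets '[{"x":-0.2,"y":-0.12,"z":0,"spin":0.04},{"x":-0.4,"y":-0.25,"z":0,"spin":0.08},{"x":-0.6,"y":-0.37,"z":0,"spin":0.12},{"x":-0.8,"y":-0.5,"z":0,"spin":0.16},{"x":-1,"y":-0.62,"z":0,"spin":0.2},{"x":-1,"y":-0.62,"z":0,"spin":0.24},{"x":-1,"y":-0.62,"z":0,"spin":0.28},{"x":-1,"y":-0.62,"z":0,"spin":0.32},{"x":-1,"y":-0.62,"z":0,"spin":0.36},{"x":-1,"y":-0.62,"z":0,"spin":0.4},{"x":-1,"y":-0.62,"z":0,"spin":0.43},{"x":-1,"y":-0.62,"z":0,"spin":0.43}]' --fingers -1

```text
time: 1.35
tool_pos: [239.3, 518.5, 230.5]
tool_rot: [-180.0, 0.1, 87.9]
ft_force: [-0.8, 0.5, 0.4]
grip_width: 1.001
```

```bash
python3 -c "
from h import *
delta(571,140,230,88.3);print(get_obs()['qpos'].round(0))"
```

```text
pos [239.3 518.5 230.5] yaw [-1.7999e+02  1.3000e-01  8.7900e+01] x,y,z [-3.661  3.454  0.012] spin -0.0022 t 1.35 grip 1.0010052638893983 F [-0.8  0.5  0.4]
[-76.  36.  11. 100.  -9.  45. -63.]
```

Emit:
carry_out --targets '[{"x":-0.2,"y":0.2,"z":0,"spin":0},{"x":-0.5,"y":0.5,"z":0,"spin":0},{"x":-0.8,"y":0.8,"z":0,"spin":0},{"x":-1,"y":1,"z":0,"spin":0}]'

```text
time: 1.75
tool_pos: [337.9, 412.0, 230.7]
tool_rot: [179.9, 0.2, 87.9]
ft_force: [0.7, 0.8, 0.1]
grip_width: 1.001
```

Emit:
carry_out --targets '[{"x":-0.2,"y":0.2,"z":0,"spin":0},{"x":-0.5,"y":0.5,"z":0,"spin":0},{"x":-0.8,"y":0.8,"z":0,"spin":0},{"x":-1,"y":1,"z":0,"spin":0}]'

```text
time: 2.15
tool_pos: [436.2, 305.3, 231.3]
tool_rot: [179.9, 0.3, 87.8]
ft_force: [0.4, -0.1, 0.5]
grip_width: 1.001
```

Emit:
carry_out --targets '[{"x":-0.2,"y":0.2,"z":0,"spin":0},{"x":-0.5,"y":0.5,"z":0,"spin":0},{"x":-0.8,"y":0.8,"z":0,"spin":0},{"x":-1,"y":1,"z":0,"spin":0}]'

```text
time: 2.55
tool_pos: [534.5, 198.2, 232.0]
tool_rot: [179.8, 0.4, 87.8]
ft_force: [-0.1, 0.3, -0.1]
grip_width: 0.998
```

Emit:
carry_out --targets '[{"x":-0.2,"y":0.2,"z":0,"spin":0},{"x":-0.5,"y":0.4,"z":0,"spin":0},{"x":-0.7,"y":0.5,"z":0,"spin":0},{"x":-0.7,"y":0.5,"z":0,"spin":0},{"x":-0.7,"y":0.5,"z":0,"spin":0}]'

```text
time: 3.05
tool_pos: [581.5, 126.4, 232.4]
tool_rot: [179.9, 0.3, 87.8]
ft_force: [0.9, 0.3, 0.2]
grip_width: 0.999
```

```bash
python3 -c "
from h import *
delta(490,-160,230,77);print(get_obs()['qpos'].round(0))
print(camera_info('wrist'))
import pickle
pickle.dump(camera_info('wrist'),open('w1.pkl','wb'))
cv2.imwrite('pics/w1.png',get_image('wrist')[:,:,::-1])"
```

```text
pos [581.5 126.4 232.4] yaw [179.87   0.32  87.84] x,y,z [-2.896 -0.806  0.038] spin 0.0602 t 3.05 grip 0.9989093923677861 F [0.9 0.3 0.2]
[-21.  37.   7.  96.  -5.  48. -14.]
{'K': array([[344.64745173,   0.        , 310.88042556],
       [  0.        , 344.64745173, 196.61709723],
       [  0.        ,   0.        ,   1.        ]]), 'world_from_camera': array([[ 9.99323350e-01, -3.55124683e-02, -9.57637313e-03,
         5.84617710e+02],
       [-3.67002173e-02, -9.45491470e-01, -3.23572208e-01,
         2.08429031e+02],
       [ 2.43646868e-03,  3.23704718e-01, -9.46155019e-01,
         3.74142219e+02],
       [ 0.00000000e+00,  0.00000000e+00,  0.00000000e+00,
         1.00000000e+00]])}
```

View pics/w1.png

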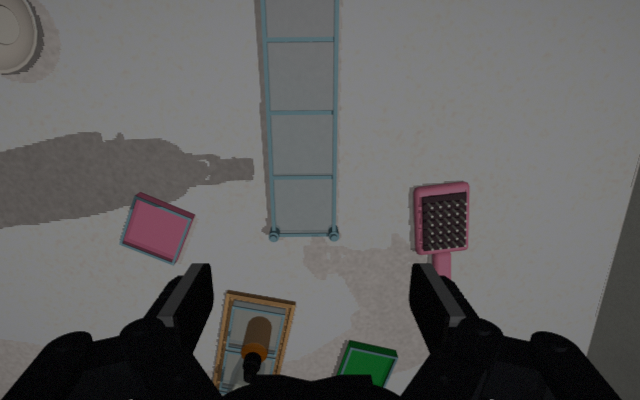

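The wrist picture shows three of the tier's dividers at rows 40, 111 and 176, and its right end posts at (274,234) and (334,234). The tray's serum is at (258,345). I'll take a second view further left.

Emit:
carry_out --targets '[{"x":0.3,"y":-0.05,"z":0,"spin":0},{"x":0.6,"y":-0.05,"z":0,"spin":0},{"x":0.9,"y":-0.05,"z":0,"spin":0},{"x":1,"y":-0.05,"z":0,"spin":0},{"x":1,"y":-0.05,"z":0,"spin":0},{"x":1,"y":-0.05,"z":0,"spin":0}]'

```text
time: 3.7
tool_pos: [579.4, 226.6, 231.8]
tool_rot: [179.9, 0.4, 87.9]
ft_force: [-0.2, -1.1, 0.1]
grip_width: 1.0
```

```bash
python3 -c "
from h import *
import pickle
pickle.dump(camera_info('wrist'),open('w2.pkl','wb'))
cv2.imwrite('pics/w2.png',get_image('wrist')[:,:,::-1])
a=cv2.imread('pics/w1.png')[0:260,240:360];b=cv2.imread('pics/w2.png')[0:400,240:360]
cv2.imwrite('pics/w1c.png',cv2.resize(a,None,fx=2.3,fy=2.3,interpolation=cv2.INTER_CUBIC))
cv2.imwrite('pics/w2c.png',cv2.resize(b[:260],None,fx=2.3,fy=2.3,interpolation=cv2.INTER_CUBIC))
"
```

```text
(no output)
```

View pics/w2.png

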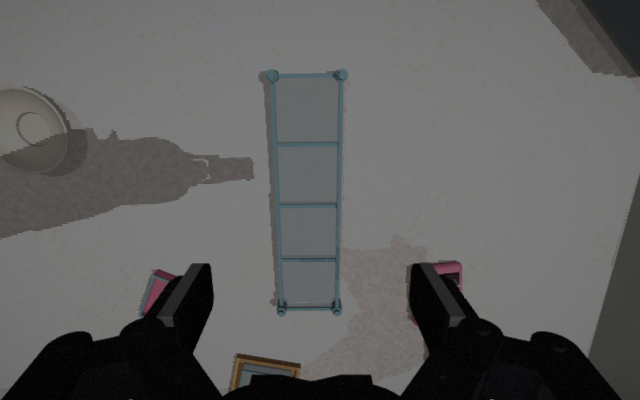

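View pics/w1c.png

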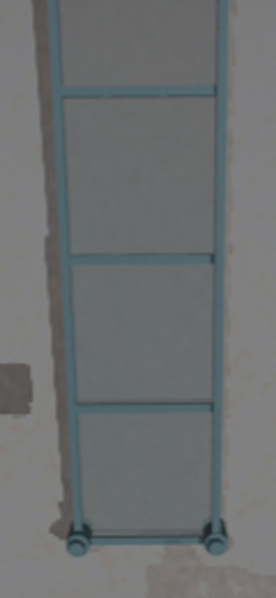

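View pics/w2c.png

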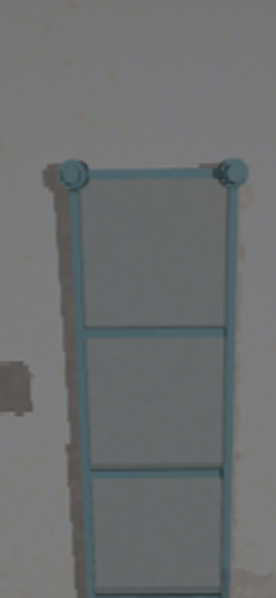

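```bash
cat > tier.py <<'E'
from h import *
import pickle
from scipy.optimize import least_squares
c1=pickle.load(open('w1.pkl','rb'));c2=pickle.load(open('w2.pkl','rb'))
obs=[(c1,(273.9,237.4),(-34,-136)),(c1,(333.9,237.4),(34,-136)),(c2,(270.9,75.6),(-34,136)),(c2,(341.7,75.2),(34,136)),(c2,(281.5,312),(-34,-136)),(c2,(337,312),(34,-136))]
def f(p):
    x,y,a,z=p;r=[]
    for c,uv,(u,v) in obs:
        q=[x+u*np.cos(a)-v*np.sin(a),y+u*np.sin(a)+v*np.cos(a),z];r+=list(proj(c,q)-uv)
    return np.array(r)
s=least_squares(f,[571,172,-.03,26]);print(s.x,np.degrees(s.x[2]),s.fun.round(1))
for i,j in ((0,4),(1,5)): print(tri([obs[i][:2],obs[j][:2]]))
p=s.x
for v in (102,34,-34,-102): print("bay",v,(p[0]-v*np.sin(p[2])).round(1),(p[1]+v*np.cos(p[2])).round(1))
E
python3 tier.py; python3 -c "
from h import *
delta(490,-160,232,77)"
```

```text
[ 5.75205861e+02  1.75606800e+02 -2.70914702e-02  2.17668311e+01] -1.5522269049032094 [-0.1  0.3  0.3 -0.3  0.1  0.1 -0.  -0.1 -0.3  0.2 -0.  -0.3]
[537.90283869  41.35774473  22.5201807 ]
[605.34789647  38.57585803  22.07069943]
bay 102 578.0 277.6
bay 34 576.1 209.6
bay -34 574.3 141.6
bay -102 572.4 73.6
pos [579.7 225.8 231.8] yaw [179.89   0.39  87.85] x,y,z [-3.888 -0.752  0.024] spin 0.0603 t 3.75 grip 1.0011991840848375 F [ 0.2 -0.1  0.4]
```

Emit:
carry_out --targets '[{"x":-0.2,"y":-0.05,"z":0,"spin":0.01},{"x":-0.5,"y":-0.1,"z":0,"spin":0.03},{"x":-0.8,"y":-0.15,"z":0,"spin":0.05},{"x":-1,"y":-0.2,"z":0,"spin":0.06}]'

```text
time: 4.15
tool_pos: [555.6, 121.5, 232.8]
tool_rot: [179.8, 0.5, 76.6]
ft_force: [0.4, -0.0, 1.1]
grip_width: 0.998
```

Emit:
carry_out --targets '[{"x":-0.3,"y":0,"z":0,"spin":0},{"x":-0.6,"y":0,"z":0,"spin":0},{"x":-0.9,"y":0,"z":0,"spin":0},{"x":-1,"y":0,"z":0,"spin":0}]'

```text
time: 4.55
tool_pos: [531.1, 18.3, 234.2]
tool_rot: [179.8, 0.7, 76.2]
ft_force: [-0.3, -0.1, -0.8]
grip_width: 0.999
```

Emit:
carry_out --targets '[{"x":-0.3,"y":0,"z":0,"spin":0},{"x":-0.6,"y":0,"z":0,"spin":0},{"x":-0.9,"y":0,"z":0,"spin":0},{"x":-1,"y":0,"z":0,"spin":0},{"x":-1,"y":0,"z":0,"spin":0},{"x":-1,"y":0,"z":0,"spin":0}]'

```text
time: 5.15
tool_pos: [507.7, -77.3, 235.3]
tool_rot: [179.8, 0.6, 76.3]
ft_force: [0.6, -0.1, -0.3]
grip_width: 1.004
```

```bash
python3 -c "
from h import *
import pickle
pickle.dump(camera_info('wrist'),open('w3.pkl','wb'))
cv2.imwrite('pics/w3.png',get_image('wrist')[:,:,::-1])
delta(498,-125,232,77)
"
```

```text
pos [507.8 -76.9 235.3] yaw [179.78   0.6   76.32] x,y,z [-0.491  0.019  0.038] spin -0.0038 t 5.2 grip 1.000326381310104 F [0.6 0.4 1. ]
```

View pics/w3.png

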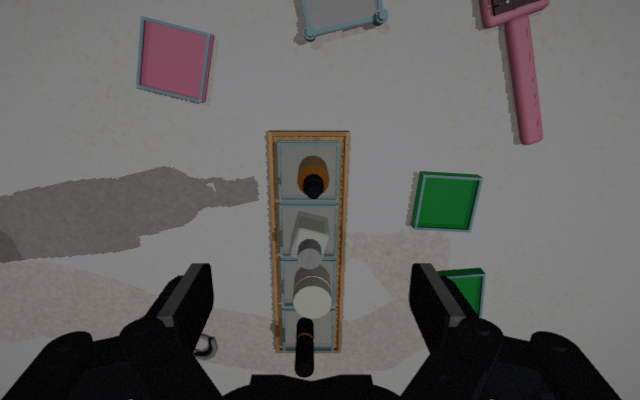

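The wrist picture shows the tray at columns 268 to 350. The top of the serum is at (313,187), of the perfume at (309,252), of the jar at (312,298) and of the lipstick at (305,365). I'll take a second view for heights.

Emit:
carry_out --targets '[{"x":-0.3,"y":0,"z":0.02,"spin":0},{"x":-0.6,"y":0,"z":0.04,"spin":0},{"x":-0.8,"y":0,"z":0.04,"spin":0},{"x":-0.8,"y":0,"z":0.04,"spin":0},{"x":-0.8,"y":0,"z":0.04,"spin":0}]'

```text
time: 5.7
tool_pos: [489.6, -152.9, 232.0]
tool_rot: [179.8, 0.5, 76.4]
ft_force: [-0.1, -0.2, -0.7]
grip_width: 1.001
```

```bash
python3 -c "
from h import *
import pickle
pickle.dump(camera_info('wrist'),open('w4.pkl','wb'))
cv2.imwrite('pics/w4.png',get_image('wrist')[:,:,::-1])
for n,r in (('w3',(120,380)),('w4',(20,280))):
  a=cv2.imread(f'pics/{n}.png')[r[0]:r[1],250:370]
  cv2.imwrite(f'pics/{n}c.png',cv2.convertScaleAbs(cv2.resize(a,None,fx=2.3,fy=2.3,interpolation=cv2.INTER_CUBIC),alpha=1.6))
"
```

```text
(no output)
```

View pics/w3c.png

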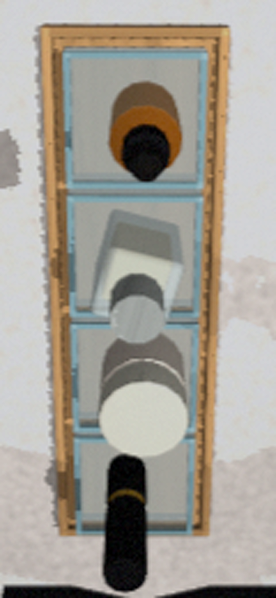

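View pics/w4c.png

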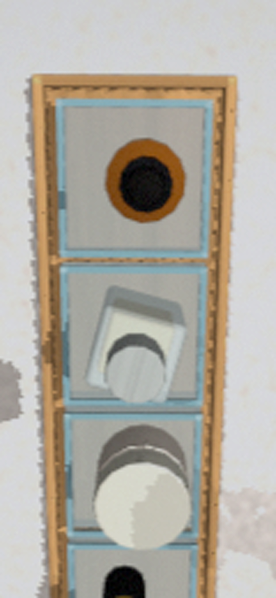

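View pics/w4.png

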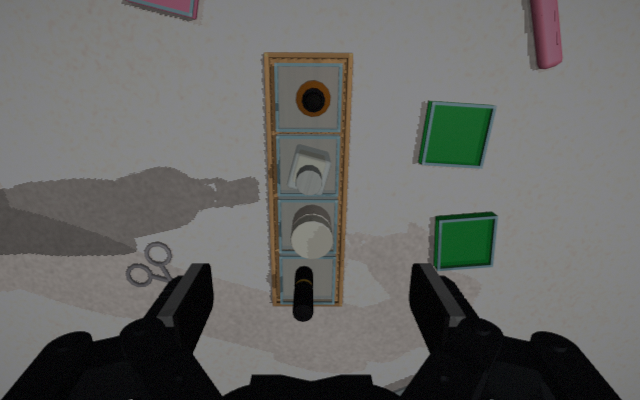

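```bash
python3 - <<'E'
from h import *
import pickle
c3=pickle.load(open('w3.pkl','rb'));c4=pickle.load(open('w4.pkl','rb'))
for n,a,b,z in [("serum",(313.9,189.6),(313.5,100.4),93),("perf",(310,258.7),(309.6,183.9),83),("jar",(312.6,302.2),(311.7,240),57),("lip",(304.3,368.7),(303,312),83)]:
    print(n,tri([(c3,a),(c4,b)]).round(1),atz(c3,a,z).round(1),atz(c4,b,z).round(1))
# tray corners w4: outer top
a,b=atz(c4,(250+37/2.3,20+80/2.3),9),atz(c4,(250+236/2.3,20+80/2.3),9);print(a,b,np.linalg.norm(a-b))
a,b=atz(c3,(250+45/2.3,120+30/2.3),9),atz(c3,(250+228/2.3,120+30/2.3),9);print(a,b,np.linalg.norm(a-b))
a,b=atz(c4,(273,306),9),atz(c4,(343,306),9);print(a,b,np.linalg.norm(a-b))
delta(502,-86,232,76.5)
E
```

```text
serum [508.2 -90.7  82.1] [509.2 -87.3  93. ] [508. -90.  93.]
perf [ 487.9 -160.3   78. ] [ 488.5 -157.6   83. ] [ 488.2 -158.8   83. ]
jar [ 474.7 -225.3   56.4] [ 475. -225.   57.] [ 474.4 -225.    57. ]
lip [ 449.5 -290.7   80.2] [ 450.3 -287.9   83. ] [ 450.  -288.5   83. ]
[472.56800542 -42.40076342   9.        ] [554.98330448 -62.19707731   9.        ] 84.75951606286972
[472.83513568 -41.56619751   9.        ] [554.88476509 -61.59706039   9.        ] 84.45932247734193
[ 400.55449578 -325.87899053    9.        ] [ 486.07341416 -346.70356389    9.        ] 88.01788600184904
pos [ 489.8 -152.4  232. ] yaw [179.78   0.52  76.49] x,y,z [ 0.674 -0.036 -0.006] spin -0.0001 t 5.75 grip 0.9961961486536332 F [0.4 0.8 0.6]
```

Emit:
carry_out --targets '[{"x":0.3,"y":0.03,"z":0.1,"spin":0},{"x":0.6,"y":0.03,"z":0.3,"spin":0},{"x":0.65,"y":0.03,"z":0.6,"spin":0},{"x":0.65,"y":0.03,"z":0.9,"spin":0},{"x":0.65,"y":0.03,"z":1,"spin":0},{"x":0.65,"y":0.03,"z":1,"spin":0},{"x":0.65,"y":0.03,"z":1,"spin":0}]'

```text
time: 6.45
tool_pos: [508.8, -90.6, 132.3]
tool_rot: [179.7, 0.5, 76.5]
ft_force: [0.4, 0.6, -0.5]
grip_width: 1.004
```

```bash
python3 -c "
from h import *
import pickle
pickle.dump(camera_info('wrist'),open('w5.pkl','wb'))
cv2.imwrite('pics/w5.png',get_image('wrist')[:,:,::-1])
delta(508.3,-89.5,23,76.5)
"
```

```text
pos [509.  -90.9 132.6] yaw [179.65   0.5   76.49] x,y,z [ 0.022 -0.016  1.096] spin -0.0001 t 6.5 grip 0.998951579391479 F [-0.1 -0.3  0.2]
```

View pics/w5.png

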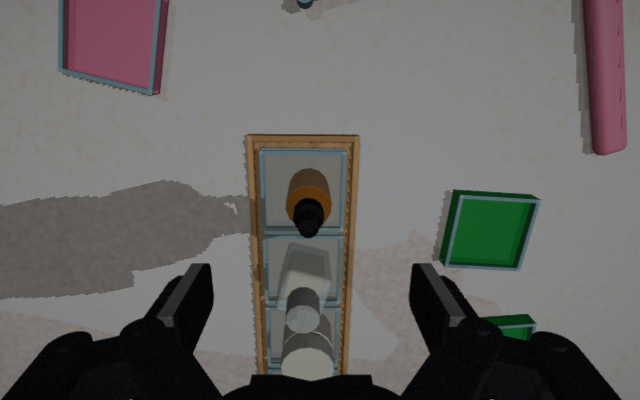

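Emit:
carry_out --targets '[{"x":0.02,"y":-0.01,"z":0.25,"spin":0},{"x":0.02,"y":-0.01,"z":0.5,"spin":0},{"x":0.02,"y":-0.01,"z":0.75,"spin":0},{"x":0.02,"y":-0.01,"z":0.9,"spin":0},{"x":0.02,"y":-0.01,"z":1,"spin":0},{"x":0.02,"y":-0.01,"z":1,"spin":0},{"x":0.02,"y":-0.01,"z":1,"spin":0}]'

```text
time: 7.2
tool_pos: [509.6, -89.9, 33.5]
tool_rot: [179.6, 0.5, 76.5]
ft_force: [-0.0, -0.2, 0.7]
grip_width: 1.002
```

Emit:
carry_out --targets '[{"x":0,"y":0,"z":0.05,"spin":0},{"x":0,"y":0,"z":0.1,"spin":0},{"x":0,"y":0,"z":0.1,"spin":0}]'

```text
time: 7.5
tool_pos: [509.6, -90.0, 23.3]
tool_rot: [179.6, 0.5, 76.5]
ft_force: [-0.1, -0.4, -0.6]
grip_width: 1.002
```

```bash
python3 -c "
from h import *
cv2.imwrite('pics/w6.png',get_image('wrist')[:,:,::-1])
delta(508.3,-89.5,23,76.5)
"
```

```text
pos [509.5 -90.   23.4] yaw [179.58   0.49  76.48] x,y,z [ 0.002 -0.013  0.004] spin -0.0001 t 7.55 grip 1.0011533505813066 F [ 0.  -1.2 -0.3]
```

View pics/w6.png

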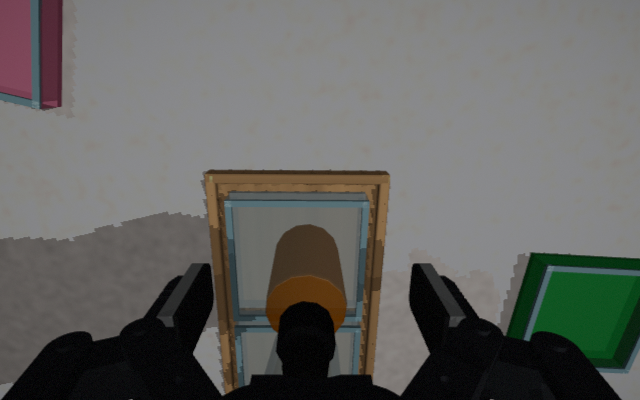

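Emit:
carry_out --targets '[{"x":0,"y":-0.02,"z":0,"spin":0},{"x":0,"y":-0.02,"z":0,"spin":0},{"x":0,"y":-0.02,"z":0,"spin":0},{"x":0,"y":-0.02,"z":0,"spin":0},{"x":0,"y":-0.02,"z":0,"spin":0},{"x":0,"y":-0.02,"z":0,"spin":0},{"x":0,"y":-0.02,"z":0,"spin":0},{"x":0,"y":-0.02,"z":0,"spin":0},{"x":0,"y":-0.02,"z":0,"spin":0},{"x":0,"y":-0.02,"z":0,"spin":0}]' --fingers 1

```text
time: 8.55
tool_pos: [507.6, -89.5, 23.7]
tool_rot: [179.6, 0.5, 76.5]
ft_force: [-0.4, -0.2, 5.2]
grip_width: 0.362
```

```bash
python3 -c "
from h import *
cv2.imwrite('pics/w7.png',get_image('wrist')[:,:,::-1])
delta(508.3,-89.5,23,76.5)
"
```

```text
pos [507.6 -89.5  23.7] yaw [179.57   0.49  76.48] x,y,z [0.002 0.007 0.007] spin -0.0001 t 8.6 grip 0.35644693487022916 F [-1.3  1.2  5.6]
```

View pics/w7.png

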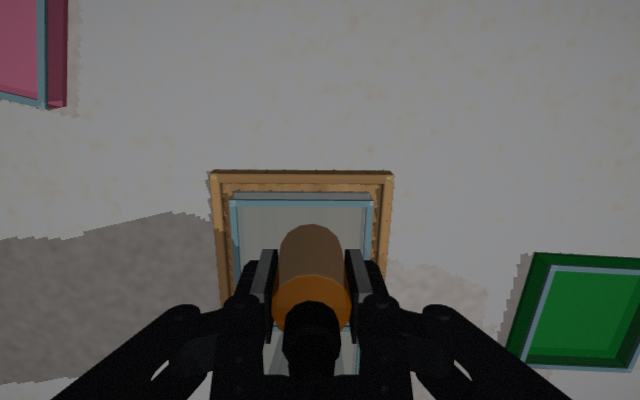

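Emit:
carry_out --targets '[{"x":0,"y":0,"z":-0.05,"spin":0},{"x":0,"y":0,"z":-0.2,"spin":0},{"x":0,"y":0,"z":-0.4,"spin":0},{"x":0,"y":0,"z":-0.6,"spin":0},{"x":0,"y":0,"z":-0.8,"spin":0},{"x":0,"y":0,"z":-0.95,"spin":0},{"x":0,"y":0,"z":-1,"spin":0}]'

```text
time: 9.3
tool_pos: [507.8, -88.6, 125.1]
tool_rot: [179.4, 0.5, 76.5]
ft_force: [0.5, 0.7, -1.1]
grip_width: 0.355
```

Emit:
carry_out --targets '[{"x":0.1,"y":0,"z":0,"spin":-0.01},{"x":0.3,"y":0,"z":0,"spin":-0.03},{"x":0.5,"y":-0.02,"z":0,"spin":-0.05},{"x":0.75,"y":-0.03,"z":0,"spin":-0.066},{"x":1,"y":-0.05,"z":0,"spin":-0.066}]'

```text
time: 9.8
tool_pos: [526.0, 11.4, 123.2]
tool_rot: [179.6, 0.6, 88.5]
ft_force: [-0.1, 0.8, -1.1]
grip_width: 0.358
```

```bash
python3 -c "
from h import *
cv2.imwrite('pics/w8.png',get_image('wrist')[:,:,::-1])
delta(578,277.6,23,88.45)
"
```

```text
pos [527.   17.9 123.1] yaw [179.57   0.29  88.86] x,y,z [2.611 0.451 0.991] spin 0.0023 t 9.85 grip 0.3603002393099753 F [ 0.8  4.6 -1.3]
```

View pics/w8.png

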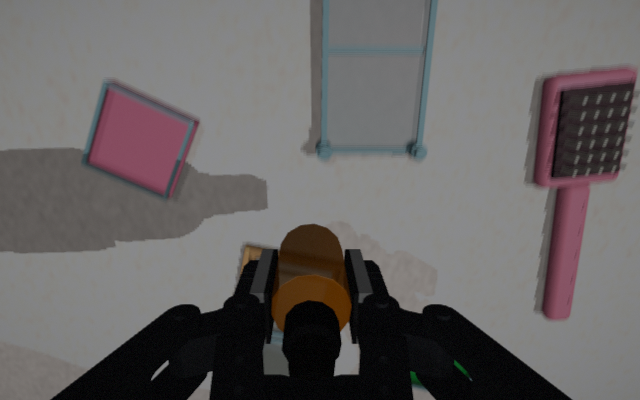

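Emit:
carry_out --targets '[{"x":0.2,"y":0.05,"z":0,"spin":0},{"x":0.4,"y":0.1,"z":0,"spin":0},{"x":0.7,"y":0.15,"z":0,"spin":0},{"x":1,"y":0.2,"z":0,"spin":0}]'

```text
time: 10.25
tool_pos: [548.4, 118.7, 121.7]
tool_rot: [179.7, 0.3, 88.9]
ft_force: [0.1, 0.3, -0.1]
grip_width: 0.362
```

Emit:
carry_out --targets '[{"x":0.25,"y":0.05,"z":0,"spin":0},{"x":0.5,"y":0.1,"z":0,"spin":0},{"x":0.75,"y":0.15,"z":0,"spin":0},{"x":0.95,"y":0.2,"z":0,"spin":0},{"x":1,"y":0.2,"z":0,"spin":0}]'

```text
time: 10.75
tool_pos: [569.7, 222.5, 120.0]
tool_rot: [179.7, 0.2, 89.2]
ft_force: [-0.2, 0.7, -0.7]
grip_width: 0.358
```

```bash
python3 -c "
from h import *
delta(578,277.6,23.5,88.45)
"
```

```text
pos [569.7 222.5 120. ] yaw [179.72   0.19  89.23] x,y,z [0.556 0.071 0.964] spin 0.0043 t 10.75 grip 0.3576680974510959 F [-0.2  0.7 -0.7]
```

Emit:
carry_out --targets '[{"x":0.2,"y":0.03,"z":0,"spin":0.004},{"x":0.4,"y":0.06,"z":0.1,"spin":0.004},{"x":0.55,"y":0.07,"z":0.3,"spin":0.004},{"x":0.55,"y":0.07,"z":0.5,"spin":0.004},{"x":0.55,"y":0.07,"z":0.6,"spin":0.004},{"x":0.55,"y":0.07,"z":0.6,"spin":0.004},{"x":0.55,"y":0.07,"z":0.6,"spin":0.004}]'

```text
time: 11.45
tool_pos: [578.0, 275.9, 60.1]
tool_rot: [179.7, 0.2, 88.4]
ft_force: [0.7, -0.2, 0.7]
grip_width: 0.356
```

```bash
python3 -c "
from h import *
delta(578,277.6,23.5,88.45)
cv2.imwrite('pics/w9.png',get_image('wrist')[:,:,::-1])
cv2.imwrite('pics/t9.png',get_image('scene')[:,:,::-1])
"
```

```text
pos [578.  275.9  60.1] yaw [179.71   0.23  88.44] x,y,z [ 0.018 -0.003  0.366] spin -0.0001 t 11.45 grip 0.3558169379585721 F [ 0.7 -0.2  0.7]
```

View pics/w9.png

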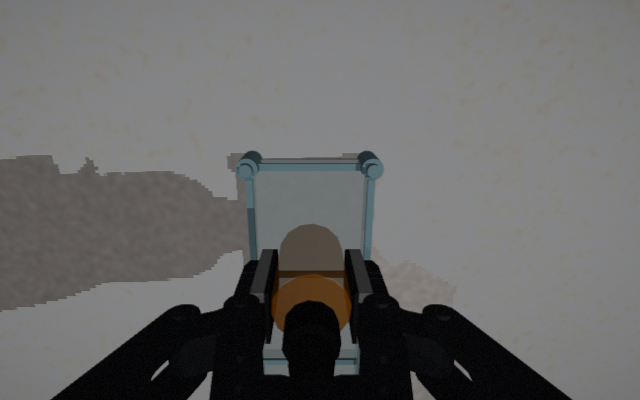

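View pics/t9.png

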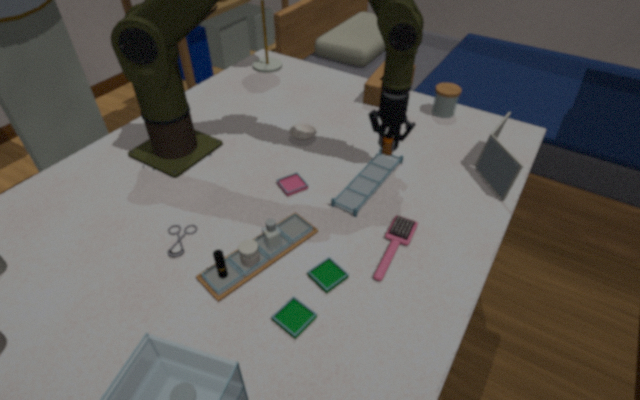

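Emit:
carry_out --targets '[{"x":0.02,"y":0,"z":0.1,"spin":0},{"x":0.02,"y":0,"z":0.2,"spin":0},{"x":0.02,"y":0,"z":0.27,"spin":0},{"x":0.02,"y":0,"z":0.32,"spin":0},{"x":0.02,"y":0,"z":0.35,"spin":0},{"x":0.02,"y":0,"z":0.355,"spin":0},{"x":0.02,"y":0,"z":0.355,"spin":0}]'

```text
time: 12.25
tool_pos: [579.0, 278.6, 25.4]
tool_rot: [179.6, 0.2, 88.5]
ft_force: [-0.1, -1.1, -1.2]
grip_width: 0.361
```

```bash
python3 -c "
from h import *
delta(578,277.6,23.5,88.45)
cv2.imwrite('pics/w10.png',get_image('wrist')[:,:,::-1])
"
```

```text
pos [579.  278.6  25.4] yaw [1.7961e+02 1.6000e-01 8.8460e+01] x,y,z [-0.01  -0.01   0.019] spin 0.0001 t 12.25 grip 0.3606632638427622 F [-0.1 -1.1 -1.2]
```

View pics/w10.png

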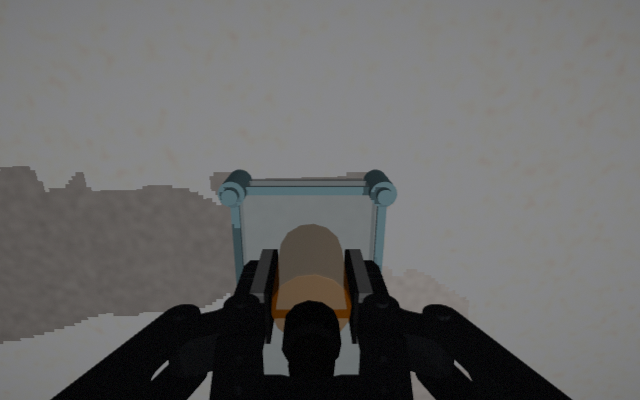

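Emit:
carry_out --targets '[{"x":-0.01,"y":-0.01,"z":0.01,"spin":0},{"x":-0.01,"y":-0.01,"z":0.02,"spin":0},{"x":-0.01,"y":-0.01,"z":0.025,"spin":0}]'

```text
time: 12.6
tool_pos: [578.1, 277.6, 23.8]
tool_rot: [179.6, 0.1, 88.4]
ft_force: [-1.7, 0.0, 8.1]
grip_width: 0.359
```

Emit:
carry_out --targets '[{"x":0,"y":0,"z":0,"spin":0},{"x":0,"y":0,"z":0,"spin":0},{"x":0,"y":0,"z":0,"spin":0},{"x":0,"y":0,"z":0,"spin":0},{"x":0,"y":0,"z":0,"spin":0},{"x":0,"y":0,"z":0,"spin":0}]' --fingers -0.3

```text
time: 13.2
tool_pos: [578.1, 277.6, 23.7]
tool_rot: [179.6, 0.1, 88.5]
ft_force: [0.3, -0.2, 0.6]
grip_width: 0.649
```

```bash
python3 -c "
from h import *
delta(578,277.6,23.5,88.45)
cv2.imwrite('pics/w11.png',get_image('wrist')[:,:,::-1])
"
```

```text
pos [578.1 277.6  23.7] yaw [1.796e+02 1.500e-01 8.845e+01] x,y,z [ 0.    -0.001  0.002] spin 0.0 t 13.2 grip 0.6492667399805727 F [ 0.3 -0.2  0.6]
```

View pics/w11.png

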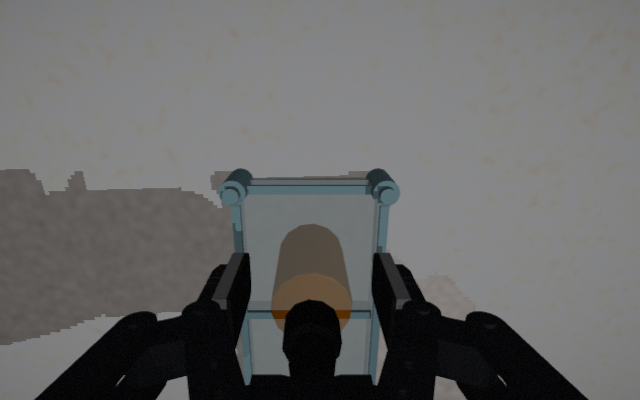

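Emit:
carry_out --targets '[{"x":0,"y":0,"z":-0.1,"spin":0},{"x":0,"y":0,"z":-0.3,"spin":0},{"x":0,"y":0,"z":-0.6,"spin":0},{"x":0,"y":0,"z":-0.9,"spin":0},{"x":0,"y":0,"z":-1,"spin":0}]'

```text
time: 13.75
tool_pos: [579.5, 278.6, 127.6]
tool_rot: [179.3, -0.0, 88.4]
ft_force: [1.1, 0.3, -0.5]
grip_width: 0.65
```

Emit:
carry_out --targets '[{"x":-0.2,"y":-0.03,"z":0,"spin":0.01},{"x":-0.5,"y":-0.06,"z":-0.1,"spin":0.03},{"x":-0.8,"y":-0.1,"z":-0.1,"spin":0.05},{"x":-1,"y":-0.1,"z":-0.1,"spin":0.066}]'

```text
time: 14.15
tool_pos: [565.9, 176.2, 137.6]
tool_rot: [179.3, -0.1, 76.3]
ft_force: [0.6, -0.3, 0.2]
grip_width: 0.651
```

Emit:
carry_out --targets '[{"x":-0.3,"y":0,"z":0,"spin":0},{"x":-0.6,"y":0,"z":0,"spin":0},{"x":-0.9,"y":0.05,"z":0,"spin":0},{"x":-1,"y":0.05,"z":0,"spin":0}]'

```text
time: 14.55
tool_pos: [546.9, 73.7, 137.5]
tool_rot: [179.3, 0.1, 76.0]
ft_force: [-0.3, -0.5, -1.2]
grip_width: 0.651
```

Emit:
carry_out --targets '[{"x":-0.3,"y":0,"z":0,"spin":0},{"x":-0.6,"y":0,"z":0,"spin":0},{"x":-0.9,"y":0.05,"z":0,"spin":0},{"x":-1,"y":0.05,"z":0,"spin":0},{"x":-1,"y":0.05,"z":0,"spin":0}]'

```text
time: 15.05
tool_pos: [527.5, -25.3, 137.5]
tool_rot: [179.3, 0.1, 75.9]
ft_force: [-0.6, -0.4, -1.0]
grip_width: 0.651
```

```bash
python3 -c "
from h import *
delta(488.2,-159,130,76.5)
"
```

```text
pos [527.5 -25.3 137.5] yaw [1.7934e+02 6.0000e-02 7.5870e+01] x,y,z [-1.392 -0.056  0.076] spin -0.0035 t 15.05 grip 0.6505956737486867 F [-0.6 -0.4 -1. ]
```

Emit:
carry_out --targets '[{"x":-0.3,"y":-0.01,"z":0,"spin":-0.003},{"x":-0.6,"y":-0.02,"z":0,"spin":-0.003},{"x":-0.9,"y":-0.03,"z":0,"spin":-0.003},{"x":-1,"y":-0.04,"z":0,"spin":-0.003},{"x":-1,"y":-0.04,"z":0,"spin":-0.003}]'

```text
time: 15.55
tool_pos: [499.4, -120.8, 137.5]
tool_rot: [179.3, 0.0, 76.4]
ft_force: [-0.5, 0.1, -0.5]
grip_width: 0.646
```

Emit:
carry_out --targets '[{"x":-0.2,"y":-0.01,"z":0,"spin":0},{"x":-0.37,"y":-0.02,"z":0.1,"spin":0},{"x":-0.37,"y":-0.02,"z":0.1,"spin":0},{"x":-0.37,"y":-0.02,"z":0.1,"spin":0},{"x":-0.37,"y":-0.02,"z":0.1,"spin":0}]'

```text
time: 16.05
tool_pos: [490.0, -153.8, 127.7]
tool_rot: [179.3, -0.1, 76.6]
ft_force: [0.3, 0.5, -0.3]
grip_width: 0.651
```

```bash
python3 -c "
from h import *
delta(488.2,-159,57,76.5)
cv2.imwrite('pics/w12.png',get_image('wrist')[:,:,::-1])
"
```

```text
pos [ 490.  -153.8  127.7] yaw [ 1.7932e+02 -6.0000e-02  7.6560e+01] x,y,z [-0.055 -0.014  0.707] spin 0.0003 t 16.05 grip 0.6512990483117819 F [ 0.3  0.5 -0.3]
```

View pics/w12.png

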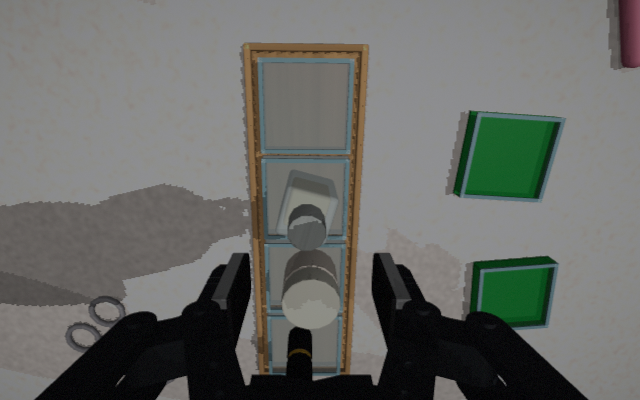

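Emit:
carry_out --targets '[{"x":-0.05,"y":-0.02,"z":0.1,"spin":0},{"x":-0.05,"y":-0.02,"z":0.3,"spin":0},{"x":-0.05,"y":-0.02,"z":0.5,"spin":0},{"x":-0.05,"y":-0.02,"z":0.65,"spin":0},{"x":-0.05,"y":-0.02,"z":0.7,"spin":0},{"x":-0.05,"y":-0.02,"z":0.7,"spin":0},{"x":-0.05,"y":-0.02,"z":0.7,"spin":0}]'

```text
time: 16.8
tool_pos: [487.8, -158.7, 58.0]
tool_rot: [179.3, -0.0, 76.5]
ft_force: [0.9, 0.5, 0.4]
grip_width: 0.647
```

```bash
python3 -c "
from h import *
delta(488.2,-159,57,76.5)
cv2.imwrite('pics/w13.png',get_image('wrist')[:,:,::-1])
"
```

```text
pos [ 487.8 -158.7   58. ] yaw [ 1.7928e+02 -4.0000e-02  7.6550e+01] x,y,z [-0.002  0.004  0.01 ] spin 0.0003 t 16.8 grip 0.6471653874912803 F [0.9 0.5 0.4]
```

View pics/w13.png

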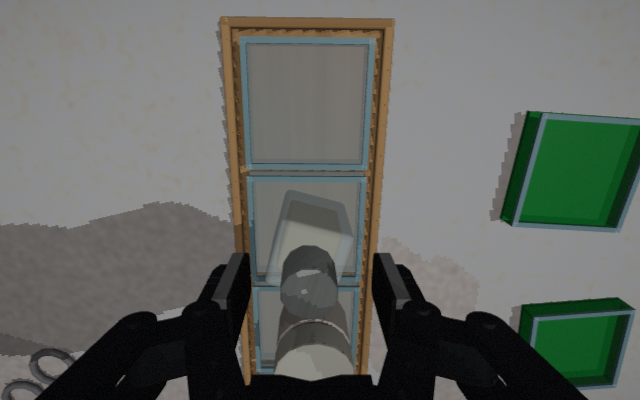

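Emit:
carry_out --targets '[{"x":-0.01,"y":0,"z":0.01,"spin":0},{"x":-0.01,"y":0,"z":0.01,"spin":0},{"x":-0.01,"y":0,"z":0.01,"spin":0},{"x":-0.01,"y":0,"z":0.01,"spin":0},{"x":-0.01,"y":0,"z":0.01,"spin":0},{"x":-0.01,"y":0,"z":0.01,"spin":0},{"x":-0.01,"y":0,"z":0.01,"spin":0},{"x":-0.01,"y":0,"z":0.01,"spin":0},{"x":-0.01,"y":0,"z":0.01,"spin":0}]' --fingers 1

```text
time: 17.75
tool_pos: [487.8, -159.9, 57.8]
tool_rot: [179.2, -0.0, 76.5]
ft_force: [-0.8, -0.4, 5.4]
grip_width: 0.261
```

```bash
python3 -c "
from h import *
delta(488.2,-159,57,76.5)
cv2.imwrite('pics/w14.png',get_image('wrist')[:,:,::-1])
"
```

```text
pos [ 487.8 -159.9   57.8] yaw [ 1.7922e+02 -4.0000e-02  7.6540e+01] x,y,z [0.009 0.002 0.009] spin 0.0002 t 17.75 grip 0.2609880305771606 F [-0.8 -0.4  5.4]
```

View pics/w14.png

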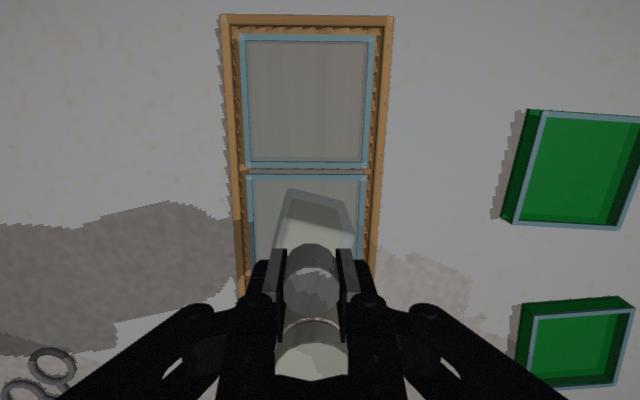

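Emit:
carry_out --targets '[{"x":0,"y":0,"z":-0.05,"spin":0},{"x":0,"y":0,"z":-0.2,"spin":0},{"x":0,"y":0,"z":-0.4,"spin":0},{"x":0,"y":0,"z":-0.5,"spin":0},{"x":0,"y":0,"z":-0.5,"spin":0}]'

```text
time: 18.3
tool_pos: [488.0, -160.0, 109.0]
tool_rot: [179.1, -0.0, 76.5]
ft_force: [0.2, -1.1, -2.0]
grip_width: 0.256
```

Emit:
carry_out --targets '[{"x":0.1,"y":0,"z":0,"spin":-0.01},{"x":0.3,"y":0,"z":0,"spin":-0.03},{"x":0.5,"y":0,"z":0,"spin":-0.05},{"x":0.75,"y":0,"z":0,"spin":-0.066},{"x":1,"y":0,"z":0,"spin":-0.066}]'

```text
time: 18.8
tool_pos: [511.0, -61.0, 108.1]
tool_rot: [179.2, 0.1, 88.6]
ft_force: [-0.8, 0.2, -0.7]
grip_width: 0.26
```

Emit:
carry_out --targets '[{"x":0.25,"y":0.06,"z":0,"spin":0},{"x":0.5,"y":0.12,"z":0,"spin":0},{"x":0.75,"y":0.18,"z":0,"spin":0},{"x":1,"y":0.23,"z":0,"spin":0}]'

```text
time: 19.2
tool_pos: [536.0, 40.5, 107.2]
tool_rot: [179.3, 0.1, 88.7]
ft_force: [1.2, -0.1, -0.4]
grip_width: 0.258
```

Emit:
carry_out --targets '[{"x":0.25,"y":0.06,"z":0,"spin":0},{"x":0.5,"y":0.12,"z":0,"spin":0},{"x":0.7,"y":0.18,"z":0,"spin":0},{"x":0.9,"y":0.2,"z":0,"spin":0},{"x":0.9,"y":0.2,"z":0,"spin":0}]'

```text
time: 19.7
tool_pos: [557.3, 135.6, 106.0]
tool_rot: [179.3, -0.1, 89.1]
ft_force: [-0.4, 1.0, -1.9]
grip_width: 0.26
```

```bash
python3 -c "
from h import *
delta(576.1,209.6,58,88.45)
cv2.imwrite('pics/w15.png',get_image('wrist')[:,:,::-1])
"
```

```text
pos [557.3 135.6 106. ] yaw [ 1.7934e+02 -7.0000e-02  8.9140e+01] x,y,z [0.743 0.171 0.483] spin 0.0038 t 19.7 grip 0.2600263906675867 F [-0.4  1.  -1.9]
```

View pics/w15.png

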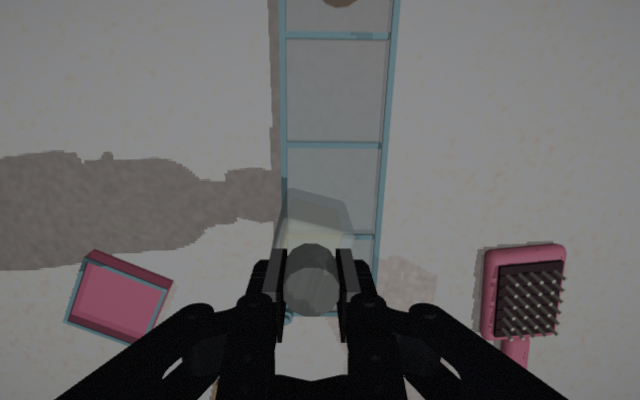

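Emit:
carry_out --targets '[{"x":0.2,"y":0.05,"z":0,"spin":0.004},{"x":0.45,"y":0.1,"z":0,"spin":0.004},{"x":0.65,"y":0.17,"z":0,"spin":0.004},{"x":0.73,"y":0.17,"z":0.1,"spin":0.004},{"x":0.73,"y":0.17,"z":0.2,"spin":0.004},{"x":0.73,"y":0.17,"z":0.2,"spin":0.004},{"x":0.73,"y":0.17,"z":0.2,"spin":0.004}]'

```text
time: 20.45
tool_pos: [574.8, 202.8, 85.4]
tool_rot: [179.5, 0.2, 88.1]
ft_force: [-0.2, 0.3, -0.6]
grip_width: 0.262
```

```bash
python3 -c "
from h import *
delta(576.1,209.6,58,88.45)
cv2.imwrite('pics/w16.png',get_image('wrist')[:,:,::-1])
"
```

```text
pos [574.8 202.8  85.4] yaw [179.49   0.19  88.14] x,y,z [0.069 0.008 0.274] spin -0.0017 t 20.45 grip 0.26172189388008443 F [-0.2  0.3 -0.6]
```

View pics/w16.png

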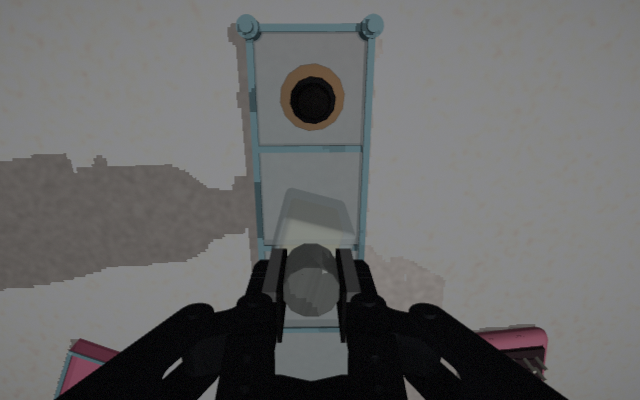

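Emit:
carry_out --targets '[{"x":0.05,"y":0.01,"z":0.05,"spin":-0.002},{"x":0.07,"y":0.01,"z":0.12,"spin":-0.002},{"x":0.07,"y":0.01,"z":0.18,"spin":-0.002},{"x":0.07,"y":0.01,"z":0.22,"spin":-0.002},{"x":0.07,"y":0.01,"z":0.25,"spin":-0.002},{"x":0.07,"y":0.01,"z":0.25,"spin":-0.002},{"x":0.07,"y":0.01,"z":0.25,"spin":-0.002}]'

```text
time: 21.2
tool_pos: [576.9, 210.0, 61.0]
tool_rot: [179.4, 0.2, 88.5]
ft_force: [0.2, 0.6, -1.8]
grip_width: 0.262
```

```bash
python3 -c "
from h import *
delta(576.1,209.6,57.8,88.45)
cv2.imwrite('pics/w17.png',get_image('wrist')[:,:,::-1])
"
```

```text
pos [576.9 210.   61. ] yaw [1.7942e+02 1.5000e-01 8.8490e+01] x,y,z [-0.004 -0.008  0.032] spin 0.0002 t 21.2 grip 0.2616651464574803 F [ 0.2  0.6 -1.8]
```

View pics/w17.png

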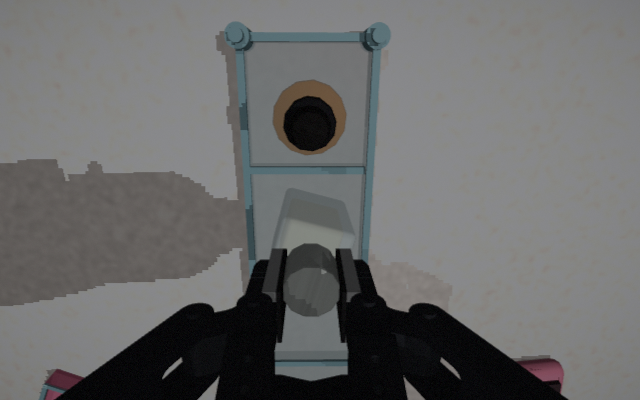

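Emit:
carry_out --targets '[{"x":0,"y":0,"z":0.015,"spin":0},{"x":0,"y":0,"z":0.025,"spin":0},{"x":0,"y":0,"z":0.033,"spin":0},{"x":0,"y":0,"z":0.035,"spin":0}]'

```text
time: 21.65
tool_pos: [577.1, 210.0, 58.0]
tool_rot: [179.4, 0.1, 88.5]
ft_force: [-1.0, 0.1, 4.1]
grip_width: 0.257
```

Emit:
carry_out --targets '[{"x":0,"y":0,"z":0.003,"spin":0},{"x":0,"y":0,"z":0,"spin":0},{"x":0,"y":0,"z":0,"spin":0},{"x":0,"y":0,"z":0,"spin":0},{"x":0,"y":0,"z":0,"spin":0},{"x":0,"y":0,"z":0,"spin":0}]' --fingers -0.3

```text
time: 22.25
tool_pos: [577.1, 210.1, 58.0]
tool_rot: [179.4, 0.1, 88.5]
ft_force: [0.0, 0.5, -0.6]
grip_width: 0.65
```

Emit:
carry_out --targets '[{"x":0,"y":0,"z":-0.1,"spin":0},{"x":0,"y":0,"z":-0.3,"spin":0},{"x":0,"y":0,"z":-0.6,"spin":0},{"x":0,"y":0,"z":-0.75,"spin":0},{"x":0,"y":0,"z":-0.75,"spin":0}]'

```text
time: 22.75
tool_pos: [578.2, 210.8, 136.0]
tool_rot: [179.1, 0.0, 88.5]
ft_force: [0.9, -0.0, 0.1]
grip_width: 0.653
```

```bash
python3 -c "
from h import *
delta(474.7,-225,130,76.5)
cv2.imwrite('pics/w18.png',get_image('wrist')[:,:,::-1])
"
```

```text
pos [578.2 210.8 136. ] yaw [1.7909e+02 2.0000e-02 8.8490e+01] x,y,z [-4.384 -0.92   0.047] spin 0.0666 t 22.75 grip 0.6527408275433856 F [ 0.9 -0.   0.1]
```

View pics/w18.png

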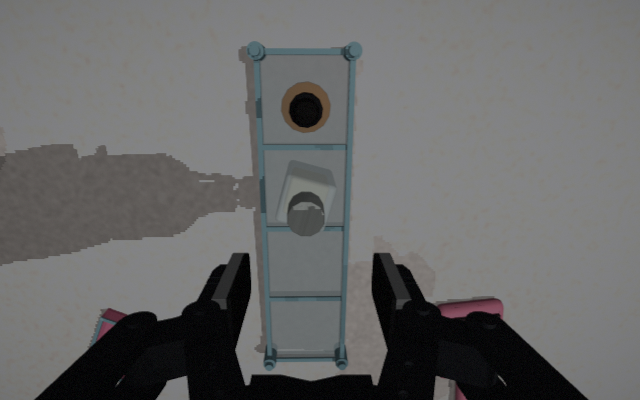

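Emit:
carry_out --targets '[{"x":-0.2,"y":-0.05,"z":0,"spin":0.01},{"x":-0.5,"y":-0.12,"z":0,"spin":0.03},{"x":-0.8,"y":-0.19,"z":0,"spin":0.05},{"x":-1,"y":-0.24,"z":0,"spin":0.066}]' --fingers -1

```text
time: 23.2
tool_pos: [549.0, 108.4, 133.2]
tool_rot: [179.4, 0.1, 76.4]
ft_force: [-0.5, -0.3, 0.2]
grip_width: 0.993
```

Emit:
carry_out --targets '[{"x":-0.3,"y":0,"z":0,"spin":0},{"x":-0.6,"y":0,"z":0,"spin":0},{"x":-0.9,"y":0,"z":0,"spin":0},{"x":-1,"y":0,"z":0,"spin":0}]'

```text
time: 23.6
tool_pos: [524.0, 7.6, 132.9]
tool_rot: [179.5, 0.2, 76.1]
ft_force: [0.2, -0.0, 0.2]
grip_width: 1.0
```

Emit:
carry_out --targets '[{"x":-0.3,"y":0,"z":0,"spin":0},{"x":-0.6,"y":0,"z":0,"spin":0},{"x":-0.9,"y":0,"z":0,"spin":0},{"x":-1,"y":0,"z":0,"spin":0}]'

```text
time: 24.0
tool_pos: [499.2, -92.1, 133.0]
tool_rot: [179.5, 0.3, 75.8]
ft_force: [-0.1, -0.0, 0.4]
grip_width: 1.002
```

```bash
python3 -c "
from h import *
delta(474.7,-225,130,76.5)
"
```

```text
pos [499.2 -92.1 133. ] yaw [179.48   0.26  75.84] x,y,z [-1.348  0.088  0.036] spin -0.0037 t 24.0 grip 1.0018115131153569 F [-0.1 -0.   0.4]
```

Emit:
carry_out --targets '[{"x":-0.3,"y":0.02,"z":0,"spin":-0.004},{"x":-0.6,"y":0.04,"z":0,"spin":-0.004},{"x":-0.9,"y":0.06,"z":0,"spin":-0.004},{"x":-1,"y":0.07,"z":0,"spin":-0.004}]'

```text
time: 24.4
tool_pos: [481.4, -192.9, 133.3]
tool_rot: [179.5, 0.3, 76.4]
ft_force: [-1.0, -0.7, 0.1]
grip_width: 0.999
```

Emit:
carry_out --targets '[{"x":-0.15,"y":0.01,"z":0.1,"spin":0},{"x":-0.3,"y":0.02,"z":0.3,"spin":0},{"x":-0.3,"y":0.02,"z":0.4,"spin":0},{"x":-0.3,"y":0.02,"z":0.4,"spin":0},{"x":-0.3,"y":0.02,"z":0.4,"spin":0}]'

```text
time: 24.9
tool_pos: [477.3, -220.7, 93.5]
tool_rot: [179.5, 0.2, 76.5]
ft_force: [0.1, 0.5, 0.8]
grip_width: 1.0
```

```bash
python3 -c "
from h import *
delta(474.7,-225,26,76.5)
cv2.imwrite('pics/w19.png',get_image('wrist')[:,:,::-1])
"
```

```text
pos [ 477.3 -220.7   93.5] yaw [179.48   0.23  76.52] x,y,z [-0.045 -0.022  0.675] spin 0.0001 t 24.9 grip 1.0002099125090271 F [0.1 0.5 0.8]
```

View pics/w19.png

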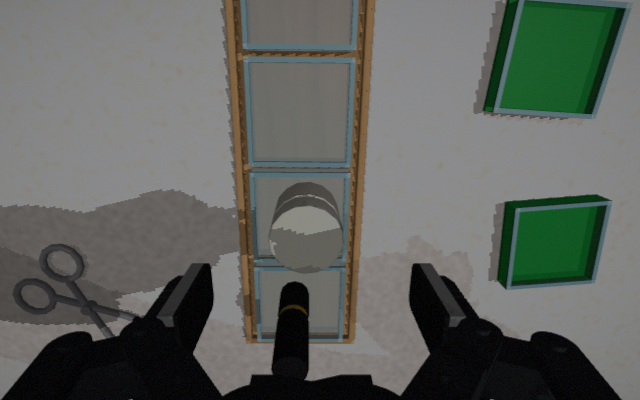

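Emit:
carry_out --targets '[{"x":-0.04,"y":-0.02,"z":0.1,"spin":0},{"x":-0.04,"y":-0.02,"z":0.3,"spin":0},{"x":-0.04,"y":-0.02,"z":0.5,"spin":0},{"x":-0.04,"y":-0.02,"z":0.62,"spin":0},{"x":-0.04,"y":-0.02,"z":0.67,"spin":0},{"x":-0.04,"y":-0.02,"z":0.67,"spin":0},{"x":-0.04,"y":-0.02,"z":0.67,"spin":0}]'

```text
time: 25.65
tool_pos: [475.5, -225.1, 27.3]
tool_rot: [179.4, 0.3, 76.5]
ft_force: [-0.1, 0.8, 0.1]
grip_width: 1.001
```

```bash
python3 -c "
from h import *
delta(474.7,-225,26,76.5)
cv2.imwrite('pics/w20.png',get_image('wrist')[:,:,::-1])
"
```

```text
pos [ 475.5 -225.1   27.3] yaw [179.39   0.27  76.52] x,y,z [-0.001 -0.008  0.013] spin 0.0001 t 25.65 grip 1.001085766470823 F [-0.1  0.8  0.1]
```

View pics/w20.png

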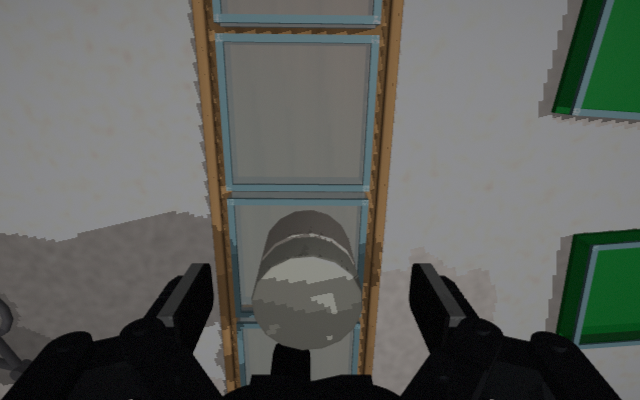

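Emit:
carry_out --targets '[{"x":0,"y":-0.01,"z":0.01,"spin":0},{"x":0,"y":-0.01,"z":0.01,"spin":0},{"x":0,"y":-0.01,"z":0.01,"spin":0},{"x":0,"y":-0.01,"z":0.01,"spin":0},{"x":0,"y":-0.01,"z":0.01,"spin":0},{"x":0,"y":-0.01,"z":0.01,"spin":0},{"x":0,"y":-0.01,"z":0.01,"spin":0},{"x":0,"y":-0.01,"z":0.01,"spin":0},{"x":0,"y":-0.01,"z":0.01,"spin":0}]' --fingers 1

```text
time: 26.6
tool_pos: [474.6, -225.0, 27.1]
tool_rot: [179.4, 0.3, 76.5]
ft_force: [-0.2, 0.9, 5.7]
grip_width: 0.496
```

```bash
python3 -c "
from h import *
delta(474.7,-225,26,76.5)
cv2.imwrite('pics/w21.png',get_image('wrist')[:,:,::-1])
"
```

```text
pos [ 474.6 -225.    27.1] yaw [179.35   0.27  76.51] x,y,z [-0.     0.001  0.011] spin 0.0001 t 26.6 grip 0.49602514890276683 F [-0.2  0.9  5.7]
```

View pics/w21.png

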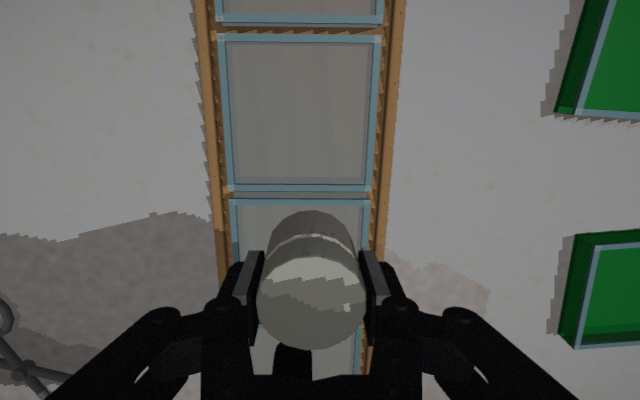

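Emit:
carry_out --targets '[{"x":0,"y":0,"z":-0.05,"spin":0},{"x":0,"y":0,"z":-0.2,"spin":0},{"x":0,"y":0,"z":-0.45,"spin":0},{"x":0,"y":0,"z":-0.6,"spin":0},{"x":0,"y":0,"z":-0.6,"spin":0}]'

```text
time: 27.15
tool_pos: [475.2, -225.1, 89.0]
tool_rot: [179.1, 0.3, 76.5]
ft_force: [1.7, -0.2, -1.9]
grip_width: 0.496
```

Emit:
carry_out --targets '[{"x":0.1,"y":0,"z":0,"spin":-0.01},{"x":0.3,"y":0,"z":0,"spin":-0.03},{"x":0.5,"y":0.02,"z":0,"spin":-0.05},{"x":0.75,"y":0.03,"z":0,"spin":-0.066},{"x":1,"y":0.03,"z":0,"spin":-0.066}]'

```text
time: 27.65
tool_pos: [501.3, -126.7, 87.4]
tool_rot: [179.3, 0.4, 88.5]
ft_force: [0.1, 0.6, -0.5]
grip_width: 0.496
```

Emit:
carry_out --targets '[{"x":0.25,"y":0.06,"z":0,"spin":0},{"x":0.5,"y":0.12,"z":0,"spin":0},{"x":0.75,"y":0.18,"z":0,"spin":0},{"x":1,"y":0.25,"z":0,"spin":0}]'

```text
time: 28.05
tool_pos: [527.9, -25.3, 85.8]
tool_rot: [179.4, 0.4, 88.7]
ft_force: [-0.1, -0.3, -1.1]
grip_width: 0.5
```

Emit:
carry_out --targets '[{"x":0.25,"y":0.06,"z":0,"spin":0},{"x":0.5,"y":0.12,"z":0,"spin":0},{"x":0.7,"y":0.18,"z":0,"spin":0},{"x":0.9,"y":0.22,"z":0,"spin":0},{"x":0.9,"y":0.22,"z":0,"spin":0}]'

```text
time: 28.55
tool_pos: [551.7, 69.6, 84.1]
tool_rot: [179.5, 0.2, 89.1]
ft_force: [0.2, 0.4, -1.4]
grip_width: 0.5
```

```bash
python3 -c "
from h import *
delta(574.3,141.6,27.1,88.45)
"
```

```text
pos [551.7  69.6  84.1] yaw [179.52   0.22  89.11] x,y,z [0.725 0.21  0.569] spin 0.0037 t 28.55 grip 0.49983491310368017 F [ 0.2  0.4 -1.4]
```

Emit:
carry_out --targets '[{"x":0.2,"y":0.05,"z":0,"spin":0.004},{"x":0.45,"y":0.13,"z":0,"spin":0.004},{"x":0.65,"y":0.2,"z":0,"spin":0.004},{"x":0.72,"y":0.21,"z":0.1,"spin":0.004},{"x":0.72,"y":0.21,"z":0.25,"spin":0.004},{"x":0.72,"y":0.21,"z":0.3,"spin":0.004},{"x":0.72,"y":0.21,"z":0.3,"spin":0.004}]'

```text
time: 29.25
tool_pos: [572.3, 138.6, 52.2]
tool_rot: [179.7, 0.4, 88.3]
ft_force: [0.2, 1.0, -1.3]
grip_width: 0.495
```

```bash
python3 -c "
from h import *
delta(574.3,141.6,27.1,88.45)
cv2.imwrite('pics/w22.png',get_image('wrist')[:,:,::-1])
"
```

```text
pos [572.3 138.6  52.2] yaw [179.74   0.37  88.27] x,y,z [0.032 0.018 0.251] spin -0.001 t 29.25 grip 0.49491576045384644 F [ 0.2  1.  -1.3]
```

View pics/w22.png

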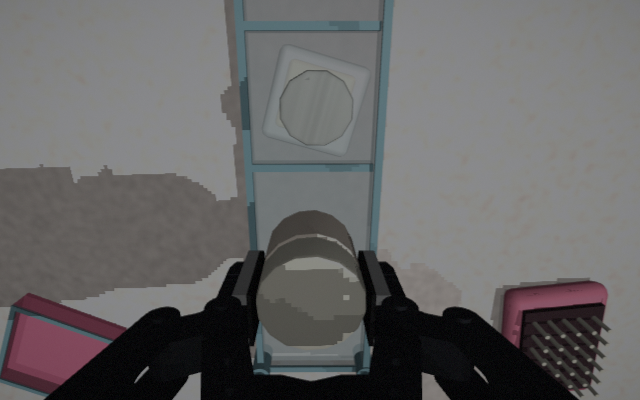

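Emit:
carry_out --targets '[{"x":0.02,"y":0.02,"z":0.05,"spin":0},{"x":0.03,"y":0.02,"z":0.12,"spin":0},{"x":0.03,"y":0.02,"z":0.17,"spin":0},{"x":0.03,"y":0.02,"z":0.2,"spin":0},{"x":0.03,"y":0.02,"z":0.22,"spin":0},{"x":0.03,"y":0.02,"z":0.22,"spin":0},{"x":0.03,"y":0.02,"z":0.22,"spin":0}]'

```text
time: 30.0
tool_pos: [575.5, 141.8, 31.1]
tool_rot: [179.6, 0.3, 88.3]
ft_force: [0.1, -0.5, -0.9]
grip_width: 0.498
```

```bash
python3 -c "
from h import *
delta(574.3,141.6,27.1,88.45)
"
```

```text
pos [575.5 141.8  31.1] yaw [179.63   0.32  88.27] x,y,z [-0.002 -0.012  0.04 ] spin -0.001 t 30.0 grip 0.49805293996796374 F [ 0.1 -0.5 -0.9]
```

Emit:
carry_out --targets '[{"x":0,"y":-0.01,"z":0.02,"spin":0},{"x":0,"y":-0.01,"z":0.03,"spin":0},{"x":0,"y":-0.01,"z":0.038,"spin":0},{"x":0,"y":-0.01,"z":0.042,"spin":0}]'

```text
time: 30.4
tool_pos: [574.4, 141.8, 27.2]
tool_rot: [179.6, 0.3, 88.3]
ft_force: [-1.3, -0.3, 4.5]
grip_width: 0.493
```

Emit:
carry_out --targets '[{"x":0,"y":0,"z":0.002,"spin":0},{"x":0,"y":0,"z":0,"spin":0},{"x":0,"y":0,"z":0,"spin":0},{"x":0,"y":0,"z":0,"spin":0},{"x":0,"y":0,"z":0,"spin":0},{"x":0,"y":0,"z":0,"spin":0}]' --fingers -0.5

```text
time: 31.0
tool_pos: [574.4, 141.8, 27.2]
tool_rot: [179.6, 0.3, 88.3]
ft_force: [0.5, -0.6, -0.4]
grip_width: 0.75
```

Emit:
carry_out --targets '[{"x":0,"y":0,"z":-0.1,"spin":0},{"x":0,"y":0,"z":-0.3,"spin":0},{"x":0,"y":0,"z":-0.6,"spin":0},{"x":0,"y":0,"z":-0.9,"spin":0},{"x":0,"y":0,"z":-1,"spin":0}]'

```text
time: 31.5
tool_pos: [575.7, 142.6, 130.7]
tool_rot: [179.3, 0.2, 88.2]
ft_force: [0.4, -0.2, 0.2]
grip_width: 0.746
```

```bash
python3 -c "
from h import *
delta(450.1,-289,135,76.5)
cv2.imwrite('pics/w23.png',get_image('wrist')[:,:,::-1])
"
```

```text
pos [575.7 142.6 130.7] yaw [179.33   0.24  88.25] x,y,z [-4.353 -1.123 -0.038] spin 0.0653 t 31.5 grip 0.7461885067592109 F [ 0.4 -0.2  0.2]
```

View pics/w23.png

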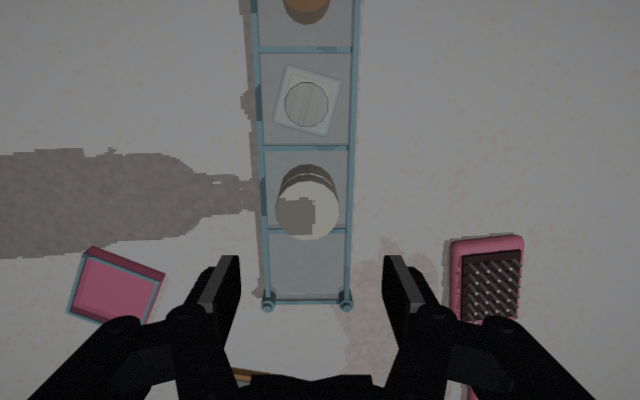

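Emit:
carry_out --targets '[{"x":-0.2,"y":-0.05,"z":0,"spin":0.01},{"x":-0.5,"y":-0.13,"z":0,"spin":0.03},{"x":-0.8,"y":-0.22,"z":0,"spin":0.05},{"x":-1,"y":-0.28,"z":0,"spin":0.066}]'

```text
time: 31.95
tool_pos: [542.3, 39.3, 129.9]
tool_rot: [179.4, 0.3, 76.0]
ft_force: [0.4, 0.0, -0.0]
grip_width: 0.747
```

Emit:
carry_out --targets '[{"x":-0.3,"y":-0.01,"z":0,"spin":0},{"x":-0.6,"y":-0.03,"z":0,"spin":0},{"x":-0.9,"y":-0.05,"z":0,"spin":0},{"x":-1,"y":-0.05,"z":0,"spin":0}]'

```text
time: 32.35
tool_pos: [510.0, -61.5, 129.5]
tool_rot: [179.6, 0.5, 75.6]
ft_force: [-0.0, 0.3, -0.1]
grip_width: 0.749
```

Emit:
carry_out --targets '[{"x":-0.3,"y":-0.01,"z":0,"spin":0},{"x":-0.6,"y":-0.03,"z":0,"spin":0},{"x":-0.9,"y":-0.05,"z":0,"spin":0},{"x":-1,"y":-0.05,"z":0,"spin":0}]'

```text
time: 32.75
tool_pos: [478.0, -160.4, 129.8]
tool_rot: [179.8, 0.6, 75.3]
ft_force: [-0.2, 0.9, 1.1]
grip_width: 0.751
```

```bash
python3 -c "
from h import *
delta(450.1,-289,135,76.5)
"
```

```text
pos [ 478.  -160.4  129.8] yaw [179.75   0.58  75.26] x,y,z [-1.315  0.058 -0.039] spin -0.0069 t 32.75 grip 0.7513253249479159 F [-0.2  0.9  1.1]
```

Emit:
carry_out --targets '[{"x":-0.3,"y":0.01,"z":0,"spin":-0.006},{"x":-0.6,"y":0.02,"z":0,"spin":-0.006},{"x":-0.9,"y":0.04,"z":0,"spin":-0.006},{"x":-1,"y":0.04,"z":0,"spin":-0.006}]'

```text
time: 33.15
tool_pos: [455.6, -260.9, 130.5]
tool_rot: [179.8, 0.7, 76.1]
ft_force: [0.1, 0.5, 0.8]
grip_width: 0.748
```

Emit:
carry_out --targets '[{"x":-0.1,"y":0.01,"z":0,"spin":0},{"x":-0.25,"y":0.01,"z":0.1,"spin":0},{"x":-0.25,"y":0.01,"z":0.2,"spin":0},{"x":-0.25,"y":0.01,"z":0.2,"spin":0},{"x":-0.25,"y":0.01,"z":0.2,"spin":0}]'

```text
time: 33.65
tool_pos: [451.0, -283.6, 110.4]
tool_rot: [179.8, 0.6, 76.2]
ft_force: [-1.0, 0.2, 0.8]
grip_width: 0.749
```

```bash
python3 -c "
from h import *
delta(450.1,-289,38,76.5)
cv2.imwrite('pics/w24.png',get_image('wrist')[:,:,::-1])
"
```

```text
pos [ 451.  -283.6  110.4] yaw [179.83   0.57  76.24] x,y,z [-0.047  0.002  0.724] spin -0.0014 t 33.65 grip 0.748509636883169 F [-1.   0.2  0.8]
```

View pics/w24.png

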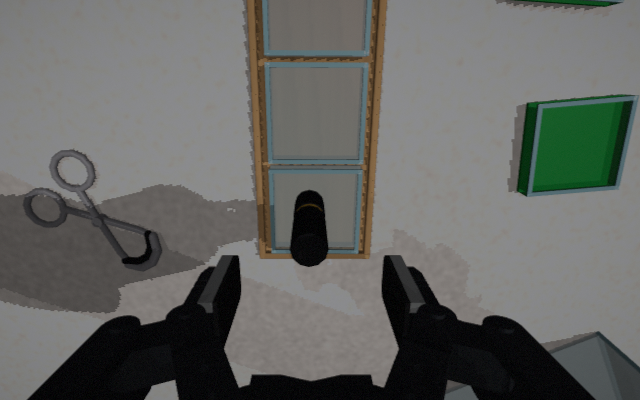

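```bash
python3 -c "
from h import *
c=camera_info('wrist');print(atz(c,(309.5,251),81),atz(c,(309.5,251),83))
"
```

```text
[ 449.09209306 -292.28102134   81.        ] [ 449.34650431 -291.24257939   83.        ]
```

Emit:
carry_out --targets '[{"x":-0.03,"y":0,"z":0.1,"spin":-0.001},{"x":-0.05,"y":0,"z":0.3,"spin":-0.001},{"x":-0.05,"y":0,"z":0.5,"spin":-0.001},{"x":-0.05,"y":0,"z":0.68,"spin":-0.001},{"x":-0.05,"y":0,"z":0.72,"spin":-0.001},{"x":-0.05,"y":0,"z":0.72,"spin":-0.001},{"x":-0.05,"y":0,"z":0.72,"spin":-0.001}]'

```text
time: 34.4
tool_pos: [450.5, -289.7, 39.3]
tool_rot: [179.7, 0.6, 76.4]
ft_force: [0.4, -0.0, 0.7]
grip_width: 0.747
```

```bash
python3 -c "
from h import *
delta(450.1,-289,38,76.5)
cv2.imwrite('pics/w25.png',get_image('wrist')[:,:,::-1])
"
```

```text
pos [ 450.5 -289.7   39.3] yaw [179.73   0.61  76.43] x,y,z [ 0.006 -0.006  0.013] spin -0.0004 t 34.4 grip 0.7471106790385786 F [ 0.4 -0.   0.7]
```

View pics/w25.png

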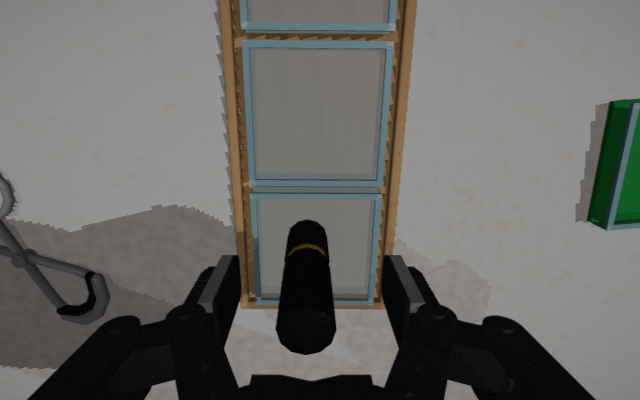

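Emit:
carry_out --targets '[{"x":-0.01,"y":-0.02,"z":0.01,"spin":0},{"x":-0.01,"y":-0.02,"z":0.01,"spin":0},{"x":-0.01,"y":-0.02,"z":0.01,"spin":0},{"x":-0.01,"y":-0.02,"z":0.01,"spin":0},{"x":-0.01,"y":-0.02,"z":0.01,"spin":0},{"x":-0.01,"y":-0.02,"z":0.01,"spin":0},{"x":-0.01,"y":-0.02,"z":0.01,"spin":0},{"x":-0.01,"y":-0.02,"z":0.01,"spin":0},{"x":-0.01,"y":-0.02,"z":0.01,"spin":0},{"x":-0.01,"y":-0.02,"z":0.01,"spin":0}]' --fingers 1

```text
time: 35.45
tool_pos: [448.5, -290.5, 39.1]
tool_rot: [179.7, 0.6, 76.4]
ft_force: [-0.9, -0.3, 5.9]
grip_width: 0.238
```

```bash
python3 -c "
from h import *
delta(450.1,-289,38,76.5)
cv2.imwrite('pics/w26.png',get_image('wrist')[:,:,::-1])
"
```

```text
pos [ 448.5 -290.5   39.1] yaw [179.68   0.63  76.42] x,y,z [0.018 0.013 0.011] spin -0.0004 t 35.45 grip 0.2379327491124308 F [-0.9 -0.3  5.9]
```

View pics/w26.png

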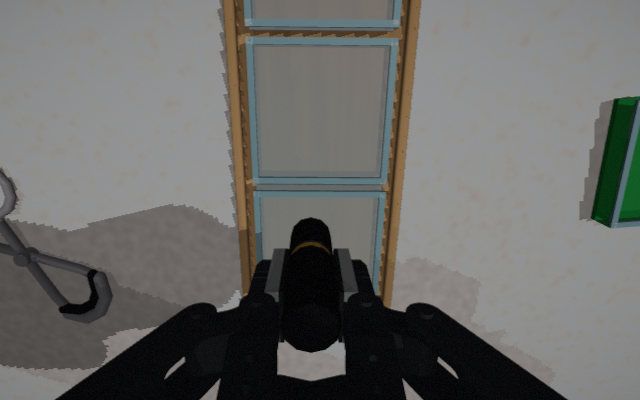

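Emit:
carry_out --targets '[{"x":0,"y":0,"z":-0.05,"spin":0},{"x":0,"y":0,"z":-0.2,"spin":0},{"x":0,"y":0,"z":-0.45,"spin":0},{"x":0,"y":0,"z":-0.6,"spin":0},{"x":0,"y":0,"z":-0.6,"spin":0}]'

```text
time: 36.0
tool_pos: [449.5, -290.5, 100.9]
tool_rot: [179.5, 0.7, 76.4]
ft_force: [0.1, 0.7, -0.6]
grip_width: 0.238
```

Emit:
carry_out --targets '[{"x":0.1,"y":0,"z":0,"spin":-0.01},{"x":0.3,"y":0.02,"z":0,"spin":-0.03},{"x":0.5,"y":0.04,"z":0,"spin":-0.05},{"x":0.75,"y":0.07,"z":0,"spin":-0.066},{"x":1,"y":0.09,"z":0,"spin":-0.066}]'

```text
time: 36.5
tool_pos: [481.6, -193.6, 98.7]
tool_rot: [179.7, 0.7, 88.4]
ft_force: [0.1, -0.0, -0.0]
grip_width: 0.239
```

Emit:
carry_out --targets '[{"x":0.25,"y":0.08,"z":0,"spin":0},{"x":0.5,"y":0.16,"z":0,"spin":0},{"x":0.75,"y":0.24,"z":0,"spin":0},{"x":1,"y":0.32,"z":0,"spin":0}]'

```text
time: 36.9
tool_pos: [515.7, -92.2, 96.5]
tool_rot: [179.8, 0.7, 88.6]
ft_force: [0.8, 0.4, -1.5]
grip_width: 0.237
```

Emit:
carry_out --targets '[{"x":0.25,"y":0.08,"z":0,"spin":0},{"x":0.5,"y":0.16,"z":0,"spin":0},{"x":0.7,"y":0.23,"z":0,"spin":0},{"x":0.9,"y":0.28,"z":0,"spin":0},{"x":0.9,"y":0.28,"z":0,"spin":0}]'

```text
time: 37.4
tool_pos: [546.0, 2.3, 94.2]
tool_rot: [179.9, 0.5, 89.0]
ft_force: [-0.3, -0.5, -0.7]
grip_width: 0.238
```

```bash
python3 -c "
from h import *
delta(572.4,73.6,39.1,88.45)
"
```

```text
pos [546.    2.3  94.2] yaw [179.89   0.51  89.02] x,y,z [0.722 0.25  0.545] spin 0.0032 t 37.4 grip 0.23764904246218352 F [-0.3 -0.5 -0.7]
```

Emit:
carry_out --targets '[{"x":0.2,"y":0.06,"z":0,"spin":0.003},{"x":0.45,"y":0.15,"z":0,"spin":0.003},{"x":0.65,"y":0.23,"z":0,"spin":0.003},{"x":0.72,"y":0.25,"z":0.1,"spin":0.003},{"x":0.72,"y":0.25,"z":0.25,"spin":0.003},{"x":0.72,"y":0.25,"z":0.3,"spin":0.003},{"x":0.72,"y":0.25,"z":0.3,"spin":0.003}]'

```text
time: 38.1
tool_pos: [570.4, 71.3, 61.9]
tool_rot: [-179.9, 0.6, 88.4]
ft_force: [-0.2, -0.8, -1.3]
grip_width: 0.236
```

```bash
python3 -c "
from h import *
delta(572.4,73.6,39.1,88.45)
cv2.imwrite('pics/w27.png',get_image('wrist')[:,:,::-1])
"
```

```text
pos [570.4  71.3  61.9] yaw [-179.88    0.62   88.36] x,y,z [0.026 0.02  0.227] spin -0.0005 t 38.1 grip 0.2362563877578127 F [-0.2 -0.8 -1.3]
```

View pics/w27.png

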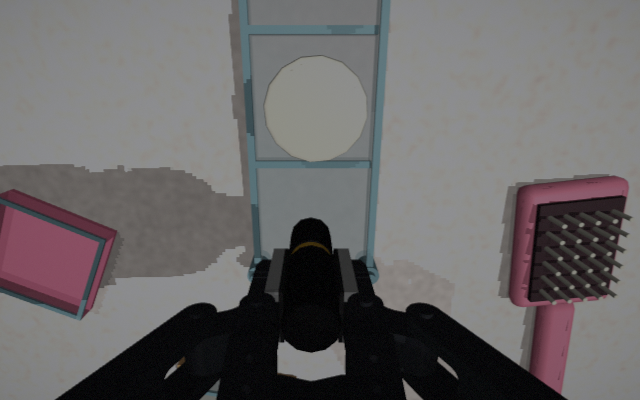

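Emit:
carry_out --targets '[{"x":0.02,"y":0.01,"z":0.05,"spin":0},{"x":0.02,"y":0.01,"z":0.1,"spin":0},{"x":0.02,"y":0.01,"z":0.15,"spin":0},{"x":0.02,"y":0.01,"z":0.18,"spin":0},{"x":0.02,"y":0.01,"z":0.19,"spin":0},{"x":0.02,"y":0.01,"z":0.19,"spin":0},{"x":0.02,"y":0.01,"z":0.19,"spin":0}]'

```text
time: 38.85
tool_pos: [572.4, 73.4, 43.8]
tool_rot: [-180.0, 0.6, 88.4]
ft_force: [-0.3, 0.9, 0.5]
grip_width: 0.235
```

```bash
python3 -c "
from h import *
delta(572.4,73.6,39.1,88.45)
"
```

```text
pos [572.4  73.4  43.8] yaw [-179.99    0.59   88.36] x,y,z [0.002 0.    0.047] spin -0.0005 t 38.85 grip 0.23472820999557162 F [-0.3  0.9  0.5]
```

Emit:
carry_out --targets '[{"x":0,"y":0,"z":0.02,"spin":0},{"x":0,"y":0,"z":0.035,"spin":0},{"x":0,"y":0,"z":0.045,"spin":0},{"x":0,"y":0,"z":0.05,"spin":0}]'

```text
time: 39.25
tool_pos: [572.3, 73.4, 39.1]
tool_rot: [-180.0, 0.6, 88.4]
ft_force: [-2.7, 0.5, 7.4]
grip_width: 0.235
```

Emit:
carry_out --targets '[{"x":0,"y":0,"z":0,"spin":0},{"x":0,"y":0,"z":0,"spin":0},{"x":0,"y":0,"z":0,"spin":0},{"x":0,"y":0,"z":0,"spin":0},{"x":0,"y":0,"z":0,"spin":0},{"x":0,"y":0,"z":0,"spin":0}]' --fingers -0.3

```text
time: 39.85
tool_pos: [572.3, 73.4, 39.1]
tool_rot: [-180.0, 0.6, 88.4]
ft_force: [-0.7, -0.4, -0.2]
grip_width: 0.652
```

Emit:
carry_out --targets '[{"x":0,"y":0,"z":-0.1,"spin":0},{"x":0,"y":0,"z":-0.3,"spin":0},{"x":0,"y":0,"z":-0.6,"spin":0},{"x":0,"y":0,"z":-0.9,"spin":0},{"x":0,"y":0,"z":-1,"spin":0},{"x":0,"y":0,"z":-1,"spin":0}]'

```text
time: 40.45
tool_pos: [573.5, 74.5, 140.9]
tool_rot: [179.8, 0.5, 88.4]
ft_force: [-0.1, 0.5, -0.3]
grip_width: 0.65
```

Emit:
carry_out --targets '[{"x":0.1,"y":0,"z":-0.3,"spin":0},{"x":0.4,"y":0,"z":-0.6,"spin":0},{"x":0.7,"y":0,"z":-0.9,"spin":0},{"x":0.8,"y":0,"z":-1,"spin":0},{"x":0.8,"y":0,"z":-1,"spin":0},{"x":0.8,"y":0,"z":-1,"spin":0}]'

```text
time: 41.05
tool_pos: [574.4, 153.6, 238.4]
tool_rot: [180.0, 0.7, 88.3]
ft_force: [-0.7, -0.4, 0.6]
grip_width: 0.648
```

```bash
python3 -c "
from h import *
import pickle
pickle.dump(camera_info('wrist'),open('w28.pkl','wb'))
cv2.imwrite('pics/w28.png',get_image('wrist')[:,:,::-1])
cv2.imwrite('pics/s28.png',get_image('scene')[:,:,::-1])
o=get_obs();print(o['tool_pos'],o['time'])
"
```

```text
[574.47170109 152.89580263 238.34367183] 41.15
```

View pics/w28.png

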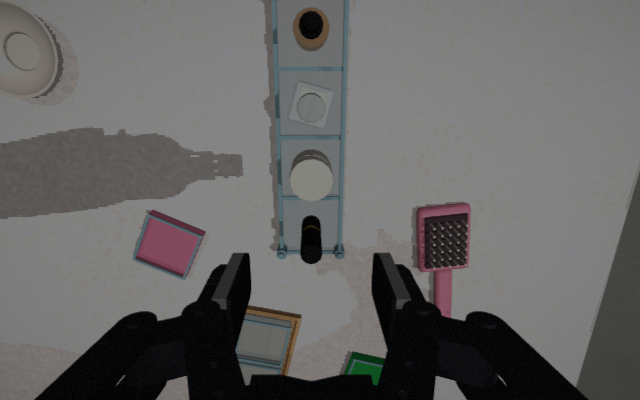

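View pics/s28.png

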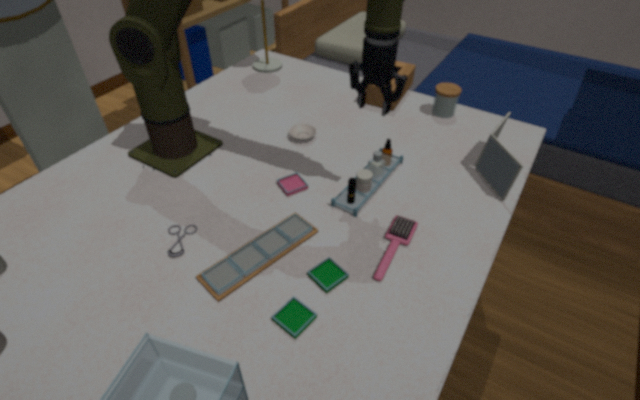

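All four stand in order in the tier. Next I'll measure the final positions in the tier's frame.

```bash
python3 - <<'E'
from h import *
import pickle
c=pickle.load(open('w28.pkl','rb'))
# tier frame from earlier fit; check with this picture's end posts
t=np.array([575.2,175.6]);a=-.0271;R=np.array([[np.cos(a),-np.sin(a)],[np.sin(a),np.cos(a)]])
for n,uv,z in [("serum",(311,22),93),("perfume",(311.5,107),83),("jar",(311,181),57),("lipstick",(311.5,252),83),("postL",(282,254),24),("postR",(339,254),24)]:
    p=atz(c,uv,z);print(n,p.round(1),(R.T@(p[:2]-t)).round(1))
print(np.abs(get_obs()['joint_velocities']).max())
E
```

```text
serum [578.5 274.9  93. ] [ 0.6 99.3]
perfume [577.2 212.3  83. ] [ 1.  36.7]
jar [574.7 140.1  57. ] [  0.5 -35.5]
lipstick [573.3  76.3  83. ] [  0.8 -99.3]
postL [538.3  42.8  24. ] [ -33.3 -133.7]
postR [604.4  40.9  24. ] [  32.9 -133.8]
0.49216873544176554
```

All four are within about 3 mm of their bay middles and upright, and the arm is clear.

```bash
python3 -c "
from cell import *
print(hand_in())"
```

```text
the job is handed in; nothing more can be done
None
```

All four cosmetics are in the tier in their original left-to-right order (serum, perfume, jar, lipstick), and the job is handed in at about 41 s. I gripped each one across the row and set it down until the wrist felt light contact (4–8 N). I then opened the fingers partway and lifted straight up.

**Final checks:** a last wrist picture put each cosmetic within about 1 mm (tier x) and 3 mm (tier y) of its bay middle. They looked upright in the wrist and scene pictures. The arm stopped about 240 mm up, touching nothing. The hairbrush, curler and dish appear unmoved in the scene picture, though I did not measure them.

**Disagreements:**
- **Heights:** the two-view heights came out up to 5 mm below the stated ones, and 11 mm below for the serum's dark bulb top. I used the stated heights and confirmed floor contact by force.
- **Tool tilt:** the tool drifted by up to about 0.9 degrees. I left it, as the moves cannot correct tilt.

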